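# Re-grip a cartridge over a V-block and latch it in the cradle

## Task

Draw the red-capped cartridge out of its upright pocket by its top end and lay it in the angled V-block, nose down against the stop, and let go of it there. Then take it again round its middle, carry it to the low cradle and press it down level between the spring keeper and the fixed wall, nose towards the yellow end and both ends sticking out about equally, until it sits on both saddles and the keeper has snapped back over it. Leave the black-capped cartridge in its pocket and do not shift the other loose things.

Things in the scene. Friction and masses are not known exactly. Their poses are not given: they have to be found in the camera images.
- red_cartridge: Rigid white cartridge, 20 mm across, 160 mm long, 0.08 kg; red cap over its last 22 mm, grey nose 10 mm across, 14 mm long, full width from 20 mm. Origin: centre of the nose tip; +z runs along the axis to the red cap. It stands nose down in either pocket of the stand, 80 mm deep and 80 mm proud of it.
- red_cartridge_mid (a point): Point on the red cartridge's axis halfway along it, 80 mm from the nose tip and also about its centre of mass; axes as the cartridge's.
- black_cartridge: The same cartridge with a black cap, in the other pocket; stays there.
- stand: Fixed grey block 64 x 136 x 85 mm with two upright round pockets, 23 mm wide and 80 mm deep, at y = +34 and -34 mm of its own frame. Origin: centre of the underside, z up.
- vblock: Fixed aluminium V-block, base 150 x 60 x 10 mm, with two 90 degree V notches 36 mm wide, as high as the seated axis, at 10 to 28 and 104 to 122 mm up the slope from the stop. Between them both sides of the cartridge are free, with 30 mm of room under its axis; above 122 mm it stands free. Origin: underside, z up; x points downhill.
- vrest: Sloping seat of the V-block, fixed to it. Origin: where the centre of a seated cartridge's nose tip meets the dark stop plate, 34 mm above the desk. +x runs down the slope (45 degrees) along the seated cartridge's axis into the stop, +y is level across it, +z is square to the axis, up out of the V. Friction may keep a cartridge from sliding down to the stop.
- cradle: Fixed low cradle, base 120 x 100 x 8 mm; two V saddles at x = -42 and +42 mm, 16 mm long, hold the cartridge level along its x axis, nose to the yellow-marked +x end. Between the saddles 66 mm are free for fingers. Origin: underside, z up. On the -y side each saddle has a fixed wall, inner face 12.5 mm from the middle, top 86 mm above the desk, leaning out at the top.
- cradle_seat (a point): Where the middle of the cartridge's axis lies when seated: midway between the saddles, 50 mm above the desk; axes as the cradle's.
- keeper (a joint): Travel (m) of the blue spring keeper along the cradle's +y: 0 closed, 0.014 open. A nose at each saddle hooks over the seated cartridge to 4 mm from the middle plane. Steep ramps on top, up to 80 mm above the desk, let a level cartridge pressed straight down (5 to 20 N) push it about 6 mm aside; then it snaps back. A low bar (top 19 mm up, 35 to 45 mm from the middle) joins the noses.
- screwdriver: Small red-handled screwdriver, 160 mm, lying loose beside the work; leave alone.
- solder_reel: Reel of solder wire, 86 x 62 x 35 mm, loose; leave alone.
- parts_tray: Small blue divided tray, 66 x 110 x 22 mm, loose; leave alone.
Not all that is in view belongs to the job. Leave any pink look-alike of the vblock alone.

How it is judged:
By the outcome, as a careful person would: the job done as asked, in the order asked, and still so for the second after the job is handed in, with the robot touching nothing.
It also fails if it takes over 58 s, if anything falls off the work surface, if the arm or the gripper's body presses on something with over 40 N, if the wrist force passes 120 N, or if a joint passes its speed limit or range.

## Robot

A 6-joint arm with a two-finger parallel gripper is mounted at the origin on a cart in front of the work surface, level with it; the furniture and walls round the work are solid. World frame = base frame: x ahead of the robot, y to its left, z up, the work surface at z = 0. Lengths are in m, angles in rad, forces in N, time in s.
With the tool pointing down it reaches from about 0.25 to 0.775 m from the base axis. Payload 4 kg.
Tool frame: the origin (TCP) lies midway between the tips of the shut fingers; the grasp point (between the pads) lies 19 mm behind it (r.tcp_to_grasp is the distance from the TCP to the grasp point, in m); x points along the fingers, z is the direction in which the jaws open and shut, and the axes are right-handed (so a half turn about x gives the same grasp; the last joint's range is limited). The gripper opens to 85 mm and grips with 20 to 120 N. Pads are 22 mm wide; open, the fingers measure 114 mm over their backs; the gripper's body (76 mm by 85 mm) begins 54 mm behind the grasp point. The pads swing forward as they close: fully open they stand 13 mm farther back than shut.
Start: joints at [-1.228, 0.087, 1.371, -0, 1.684, -0.103], TCP at [0.237, -0.496, 0.231] pointing down, gripper open.
Joint ranges: [-3.1, 3.1], [-0.76, 2.03], [0.27, 2.55], [-1.08, 4.22], [0.17, 2.65], [-2.57, 2.57]. Speed limits (rad/s): [2.79, 2.79, 3.14, 3.14, 3.14, 3.14].

## Interface

Orientations are given as a unit quaternion [x, y, z, w].
In Python, from rig import r gives the robot as it stands.
- The arm moves only by the shell command python3 -m handwheel 'ROWS' [FORCE]. ROWS is text: rows parted by semicolons, each of 7 numbers parted by spaces: the shift along the tool's x, y, z in mm, then the turn, a rotation vector about the tool's x, y, z in degrees, then the finger opening in mm, from 0 to 85.4. In form: tx ty tz rx ry rz jaw; .... A call has exactly 8 rows; each row shifts and turns the pose as measured when the row begins, along the tool's axes as they then stand; what a row does not reach is not made up. A row lasts 1/8 s, in which the tool goes at most 62.5 mm and 10.7 degrees, less where a joint would pass 70% of its speed; a pose out of reach is approached as far as the arm can. A call with a gripper value outside its range is refused whole. The fingers move at their own pace and stop on an object; FORCE is the grip in N (left out, the last holds). Time passes only in rows, so rows that do not move let the fingers close, or fill a call up. It gives the time, the measured TCP pose, the force and the opening at its end, in the units of the state.
- r.get_obs(): the state, without advancing time (a new reading comes with each control period).
- r.grab_frame(name): name is "scene" or "top" or "wrist"; returns a dict with "color" (384x512x3 uint8, red, green, blue), "depth" (384x512 float32, m along the optical axis (not along the pixel's ray), 0 where there is no reading), "intrinsics" (3x3 intrinsics, pixels), "dist_coeffs" ([k1, k2, p1, p2, k3] as OpenCV has them; the pictures are not rectified), "cam_to_world" (4x4, takes a point from camera to world coordinates). Camera axes: x right, y down, z forward; pixel columns grow to the right and rows downward; lengths in m; the calibration is good to about 2 mm. A picture is of the moment at which its call begins.
- r.finish_job(): hands the job in, once; it reports no verdict.
Trained networks look in the newest picture that a camera, given by its name, has taken for a name from the list of things; names that differ only in an ending like _2 or _b are one class to them, and where a whole thing is asked for, a point or a joint stands for the part that bears it (a point fixed in the world has none). Each returns a list of dicts, best first, with "confidence" (0 to 1); they miss things now and then, are a little off and sometimes report something else, mostly with a low value. They report only what shows in the picture. A call takes as long as a camera call. They do not tell look-alikes from the thing itself.
- r.search_frame(target, camera): "at" ([x, y, z] in m, in world coordinates, good to about 4 mm: the middle of the surface that is visible of it).
- r.tip_of(target, camera): "at" ([x, y, z] in m, in world coordinates, good to about 4 mm: a listed point, or the origin of a listed thing).
The state is a dict: "time_s": time; "joint_pos": joint angles; "qvel": joint speeds; "effort": joint torques, N m; "eef_pos": TCP position; "tcp_rot": TCP orientation; "ft_force": force on the tool from outside, world axes, zero at the start; "ft_torque": the same for the moment, N m; "grip_width": finger opening in m.
Only numpy, scipy, OpenCV 4.12 (cv2) and the standard library are available. Lean on these libraries where they do the work, as an engineer would, in place of code of your own. Each camera call takes 0.05 s, during which the arm holds its last target.

## Working session

There is one attempt and no reset: what is moved stays moved. The work goes in short steps, Python scripts to look and compute and a shell command to move; the robot and the scene stay as the last step left them, time stands still between calls to the robot, and variables do not carry over. Pictures are saved under pics/ and viewed, and the job is handed in when it is done.

```bash
mkdir -p pics; ls; python3 - <<'E'
from rig import r
import cv2
o=r.get_obs()
for k,v in o.items(): print(k,v)
print(r.tcp_to_grasp)
for c in("scene","top"):
    f=r.grab_frame(c)
    cv2.imwrite(f"pics/{c}0.png",f["color"][:,:,::-1])
    print(f["cam_to_world"].round(3).tolist(),f["dist_coeffs"])
    for t in["red_cartridge","black_cartridge","red_cartridge_mid","stand","vblock","vrest","cradle","cradle_seat","keeper"]:
        for m in (r.search_frame,r.tip_of):
            try: print(c,t,m.__name__,[(list(map(lambda v:round(float(v),4),d["at"])),round(d["confidence"],2)) for d in m(t,c)])
            except Exception as e: print(c,t,e)
E
```

```text
pics
time_s 0.0
joint_pos [-1.22811175e+00  8.80114981e-02  1.37226680e+00  1.45622923e-06
  1.68357695e+00 -1.03109664e-01]
qvel [1.64659295e-03 1.47477280e-03 9.49406582e-05 4.97425425e-06
 1.46900130e-03 1.33244113e-03]
effort [ 3.42440826e-04 -3.51862872e+01 -3.13276792e+01 -1.70467024e-04
  1.07401412e-02 -1.37607233e-05]
eef_pos [ 0.23697243 -0.49578902  0.23010187]
tcp_rot [ 0.37759667  0.59878708 -0.37660787  0.59752933]
ft_force [-0.03911792  0.75796329  0.49181482]
ft_torque [-0.00048304  0.01331182  0.03092504]
grip_width 0.08557102588751997
0.0187
[[-0.851, -0.287, 0.44, 0.012], [-0.525, 0.458, -0.717, 0.759], [0.004, -0.842, -0.54, 0.692], [0.0, 0.0, 0.0, 1.0]] [-0.08277221  0.          0.          0.          0.        ]
scene red_cartridge call [([0.4633, -0.2305, 0.1306], 0.63)]
scene red_cartridge call []
scene black_cartridge call [([0.4809, -0.2945, 0.132], 0.44)]
scene black_cartridge call []
scene red_cartridge_mid call [([0.4525, 0.2598, 0.0199], 0.6), ([0.6695, -0.0764, 0.0244], 0.52), ([0.473, -0.2289, 0.1243], 0.51)]
scene red_cartridge_mid call [([0.4728, -0
[... 1766 characters left out ...]
0.4656, 0.0399, 0.0011], 0.68)]
top vblock call [([0.3361, -0.0827, -0.0017], 0.89), ([0.4668, 0.0475, -0.0041], 0.7)]
top vrest call [([0.4668, 0.0652, 0.0499], 0.97), ([0.335, -0.0652, 0.0521], 0.7)]
top vrest call [([0.4666, 0.0936, 0.0368], 0.8), ([0.3464, -0.0366, 0.0385], 0.57)]
top cradle call [([0.4563, 0.2425, 0.0065], 0.63)]
top cradle call [([0.6913, -0.084, 0.0022], 0.36)]
top cradle_seat call [([0.454, 0.2459, 0.0086], 0.81)]
top cradle_seat call [([0.4534, 0.2441, 0.0503], 0.7)]
top keeper call [([0.4615, 0.2732, 0.0686], 0.77)]
top keeper it knows: black_cartridge, cradle, cradle_seat, parts_tray, red_cartridge, red_cartridge_mid, screwdriver, solder_reel, stand, vblock, vrest
```

View pics/scene0.png

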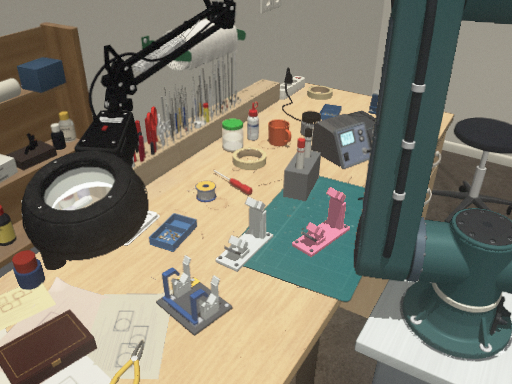

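View pics/top0.png

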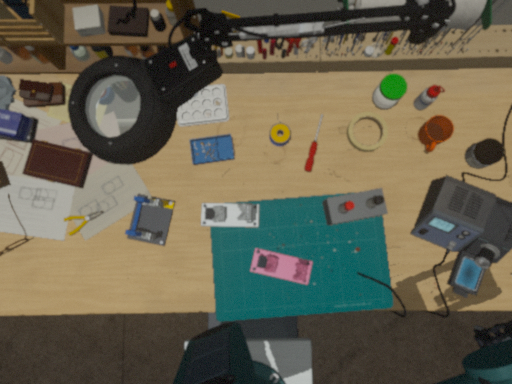

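The scene picture shows the white (real) V-block at about (250,235) px and its pink look-alike at (322,225). The stand with the red cap is at (300,165) and the cradle with its blue keeper at (190,300). Next I'll measure closely from the point clouds.

```bash
cat > h.py <<'E'
import numpy as np, cv2
from rig import r
def cloud(c):
    f=r.grab_frame(c); K=f["intrinsics"]; D=np.array(f["dist_coeffs"],float)
    h,w=f["depth"].shape
    u,v=np.meshgrid(np.arange(w),np.arange(h))
    n=cv2.undistortPoints(np.stack([u,v],-1).reshape(-1,1,2).astype(np.float64),K,D).reshape(h,w,2)
    z=f["depth"][...,None]
    P=np.concatenate([n*z,z],-1)
    T=f["cam_to_world"]; W=P@T[:3,:3].T+T[:3,3]
    W[f["depth"]<=0]=np.nan
    return f,W
def proj(f,pts):
    T=np.linalg.inv(f["cam_to_world"]); p=np.atleast_2d(pts)@T[:3,:3].T+T[:3,3]
    q,_=cv2.projectPoints(p.reshape(-1,1,3),np.zeros(3),np.zeros(3),f["intrinsics"],np.array(f["dist_coeffs"],float))
    return q.reshape(-1,2)
E
python3 - <<'E'
from h import *
for c in("top","scene"):
    f,W=cloud(c); np.savez(f"{c}.npz",W=W,color=f["color"])
    for n,b in dict(v=(.36,.56,-.08,.16),cr=(.36,.55,.15,.35),st=(.4,.56,-.38,-.16)).items():
        x,y,z=W[...,0],W[...,1],W[...,2]
        m=(x>b[0])&(x<b[1])&(y>b[2])&(y<b[3])&(z>-.02)&(z<.25)
        rr,cc=np.where(m); r0,r1,c0,c1=rr.min(),rr.max(),cc.min(),cc.max()
        s=min(8,int(780/(c1-c0)),int(580/(r1-r0)))
        im=cv2.resize(f["color"][r0:r1,c0:c1,::-1],None,fx=s,fy=s,interpolation=cv2.INTER_CUBIC)
        cv2.imwrite(f"pics/{c}_{n}.png",im); print(c,n,(r0,c0),s)
        # height map summary
    hi=W[...,2]
f,W=cloud("top")
for n,b in dict(v=(.36,.56,-.05,.14),cr=(.36,.55,.15,.35)).items():
    m=(W[...,0]>b[0])&(W[...,0]<b[1])&(W[...,1]>b[2])&(W[...,1]<b[3])
    P=W[m]
    for lo,hi in((.006,.013),(.02,.04),(.04,.06),(.06,.08),(.08,.1),(.1,.16)):
        q=P[(P[:,2]>lo)&(P[:,2]<hi)]
        if len(q): 
            rc=cv2.minAreaRect((q[:,:2]*1000).astype(np.float32)); print(n,lo,len(q),rc)
# lamp heights
m=(W[...,2]>.2)&(W[...,0]>.3)&(W[...,1]>-.45); P=W[m]; print("high",len(P),P.min(0),P.max(0))
for x in np.arange(.3,1.,.1): 
    q=P[(P[:,0]>x)&(P[:,0]<x+.1)]
    if len(q): print(x,q[:,1].min(),q[:,1].max(),q[:,2].min(),q[:,2].max())
E
```

```text
top v (np.int64(180), np.int64(186)) 7
top cr (np.int64(185), np.int64(112)) 7
top st (np.int64(178), np.int64(307)) 8
scene v (np.int64(197), np.int64(189)) 5
scene cr (np.int64(255), np.int64(125)) 5
scene st (np.int64(127), np.int64(257)) 6
v 0.006 886 ((458.76318359375, 34.62321090698242), (169.5863494873047, 194.98826599121094), 89.3101577758789)
v 0.02 152 ((429.5418395996094, 23.678787231445312), (193.76602172851562, 48.096900939941406), 53.473060607910156)
v 0.04 135 ((434.0937194824219, 20.04071807861328), (196.3086395263672, 59.65760040283203), 54.49849319458008)
v 0.06 9 ((464.183349609375, -12.267667770385742), (8.849372863769531, 35.50873565673828), 73.5446548461914)
v 0.08 31 ((467.63250732421875, 0.06712055206298828), (26.231210708618164, 38.92578125), 89.5511245727539)
v 0.1 181 ((467.6975402832031, 4.351337432861328), (30.779172897338867, 38.632747650146484), 89.27265167236328)
cr 0.006 935 ((473.3468017578125, 275.51397705078125), (156.16290283203125, 139.6500244140625), 78.16510772705078)
cr 0.02 100 ((460.99365234375, 256.9905700683594), (63.120113372802734, 103.6
[... 219 characters left out ...]
9.67340850830078), 77.8773193359375)
cr 0.08 64 ((458.48980712890625, 251.6041717529297), (60.63446044921875, 100.56831359863281), 77.92626953125)
high 28368 [ 0.58170766 -0.44982896  0.20000772] [0.94271362 0.54227748 0.49023127]
0.5 0.2178028223848494 0.3264795426815303 0.20004699772139534 0.2302608575893491
0.6000000000000001 0.15082633385101235 0.3860672718574131 0.2000077170802087 0.25690175164922224
0.7000000000000002 -0.35498085531682533 0.3848147690974176 0.20014266481031895 0.490231269838297
0.8000000000000003 -0.4498289562032903 0.5422774779679224 0.20004075068644778 0.39801278598220446
0.9000000000000001 -0.15016189509668468 0.5302939218211762 0.2000202614739115 0.2764048756458577
```

```bash
python3 - <<'E'
import cv2,numpy as np
a=[cv2.imread(f"pics/{c}_{n}.png") for c,n in(("top","v"),("top","cr"),("scene","v"),("scene","cr"))]
for i in a: print(i.shape)
t=[cv2.resize(i,(400,300)) if 0 else i for i in a]
o=np.zeros((600,800,3),np.uint8)
for k,i in enumerate(a):
    s=min(400/i.shape[1],300/i.shape[0]); j=cv2.resize(i,None,fx=s,fy=s)
    y,x=(k//2)*300,(k%2)*400; o[y:y+j.shape[0],x:x+j.shape[1]]=j[:300,:400]
cv2.imwrite("pics/mont.png",o)
E
```

```text
(539, 644, 3)
(511, 539, 3)
(500, 585, 3)
(540, 675, 3)
```

View pics/mont.png

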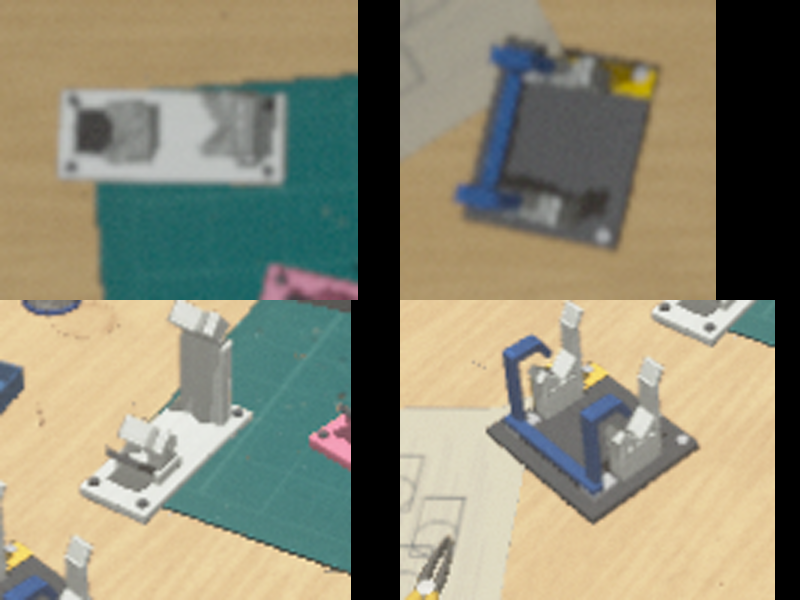

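```bash
python3 - <<'E'
from h import *
from scipy.spatial.transform import Rotation as R
o=r.get_obs(); print(R.from_quat(o["tcp_rot"]).as_matrix().round(3))
for c in("top","scene"):
    d=np.load(c+".npz"); W=d["W"]; C=d["color"].astype(int)
    hsv=cv2.cvtColor(d["color"],cv2.COLOR_RGB2HSV).astype(int)
    reg=lambda b:(W[...,0]>b[0])&(W[...,0]<b[1])&(W[...,1]>b[2])&(W[...,1]<b[3])
    m=reg((.42,.53,-.27,-.19))&(W[...,2]>.13)&(C[...,0]>C[...,1]*1.6)
    P=W[m]; print(c,"redcap",len(P),P.min(0).round(4),P.max(0).round(4),P.mean(0).round(4))
    m=reg((.42,.53,-.34,-.17))&(W[...,2]>.078)&(W[...,2]<.092)
    q=W[m]; print(c,"standtop",cv2.minAreaRect((q[:,:2]*1000).astype(np.float32)),q[:,2].mean())
    m=reg((.42,.52,-.06,.14))&(W[...,2]>.005)&(W[...,2]<.016)&(hsv[...,1]<50)
    q=W[m]; print(c,"vbase",len(q),cv2.minAreaRect((q[:,:2]*1000).astype(np.float32)))
    m=reg((.42,.52,-.06,.14))&(W[...,2]>.02)&(hsv[...,1]<70)
    q=W[m]; print(c,"vup",len(q),q.min(0),q.max(0))
    m=reg((.37,.54,.16,.33))&(W[...,2]>.003)&(W[...,2]<.014)&(((hsv[...,2]<110))|((hsv[...,1]>200)&(hsv[...,0]<35)))
    q=W[m]; print(c,"crbase",len(q),cv2.minAreaRect((q[:,:2]*1000).astype(np.float32)))
    m=reg((.37,.54,.16,.36))&(hsv[...,0]>100)&(hsv[...,0]<125)&(hsv[...,1]>140)
    q=W[m]; print(c,"keeper",len(q),cv2.minAreaRect((q[:,:2]*1000).astype(np.float32)),q.max(0))
    m=reg((.37,.54,.16,.36))&(W[...,2]>.03)
    q=W[m]; print(c,"crup",len(q),cv2.minAreaRect((q[:,:2]*1000).astype(np.float32)),q.max(0))
E
```

```text
[[-0.     0.902  0.431]
 [-0.     0.431 -0.902]
 [-1.    -0.     0.   ]]
top redcap 69 [ 0.4653 -0.243   0.1317] [ 0.4828 -0.2241  0.168 ] [ 0.4738 -0.2332  0.1624]
top standtop ((480.34210205078125, -268.93121337890625), (66.76049041748047, 138.44346618652344), 9.758210182189941) 0.084084324621242
top vbase 791 ((469.3462829589844, 43.860443115234375), (151.59181213378906, 64.55305480957031), 87.6832504272461)
top vup 493 [ 0.44730658 -0.01314962  0.0200566 ] [0.49009588 0.10454718 0.11963462]
top crbase 1113 ((458.7895812988281, 249.0826873779297), (98.56505584716797, 117.03096008300781), 78.02081298828125)
top keeper 135 ((463.9984130859375, 272.9150390625), (33.51091384887695, 90.78643035888672), 74.03881072998047) [0.50850523 0.29440834 0.08408478]
top crup 348 ((460.1725158691406, 252.62423706054688), (64.17504119873047, 103.46141815185547), 77.86727142333984) [0.51359088 0.29259863 0.0893951 ]
scene redcap 66 [ 0.4628 -0.2475  0.1448] [ 0.4797 -0.2238  0.1686] [ 0.4702 -0.2321  0.1584]
scene standtop ((478.6923828125, -269.1377868652344), (65.19085693359375, 142.15472412109375), 9.870057106018066) 0.08598067879424517
scene vbase 796 ((465.45599365234375, 44.49243927001953), (69.3253173828125, 153.6449737548828), 1.9763308763504028)
scene vup 870 [ 0.44392279 -0.01455938  0.0200183 ] [0.48864532 0.10565633 0.12215931]
scene crbase 312 ((455.4582214355469, 249.9961395263672), (97.7047119140625, 119.17101287841797), 77.49935150146484)Traceback (most recent call last):
  File "<stdin>", line 19, in <module>
    return umr_maximum(a, axis, None, out, keepdims, initial, where)
ValueError: zero-size array to reduction operation maximum which has no identity
```

```bash
cat > plan.py <<'E'
import numpy as np
from rig import r
from scipy.spatial.transform import Rotation as R
def now():
    o=r.get_obs(); return np.array(o["eef_pos"]),R.from_quat(o["tcp_rot"])
def frame(x,z):
    x=np.array(x,float);x/=np.linalg.norm(x);z=np.array(z,float);z-=x*(x@z);z/=np.linalg.norm(z)
    return R.from_matrix(np.stack([x,np.cross(z,x),z],1))
def plan(p1,R1,jaw,n=None,v=50,w=9.5):
    p,Q=now(); rv=(Q.inv()*R1).as_rotvec(degrees=True); d=np.array(p1)-p
    N=int(max(np.ceil(np.linalg.norm(d)*1000/v),np.ceil(np.linalg.norm(rv)/w),1)); 
    if n:N=max(n,N)
    rows=[]
    for i in range(N):
        t=Q.inv().apply(d/N)*1000; rows.append("%.1f %.1f %.1f %.1f %.1f %.1f %g"%(*t,*(rv/N),jaw))
        Q=Q*R.from_rotvec(rv/N,degrees=True)
    print(N,"rows; dist",(d*1000).round(1),"rot",rv.round(1)); print(";\n".join(rows))
E
python3 -c "
from plan import *
plan([.4737,-.2355,.262],frame([0,0,-1],[1,0,0]),70,n=8)"
```

```text
8 rows; dist [236.6 260.8  30.6] rot [-64.5   0.    0. ]
-3.8 40.7 -16.7 -8.1 0.0 0.0 70;
-3.8 42.7 -10.8 -8.1 0.0 0.0 70;
-3.8 43.8 -4.7 -8.1 0.0 0.0 70;
-3.8 44.0 1.5 -8.1 0.0 0.0 70;
-3.8 43.3 7.6 -8.1 0.0 0.0 70;
-3.8 41.8 13.6 -8.1 0.0 0.0 70;
-3.8 39.5 19.4 -8.1 0.0 0.0 70;
-3.8 36.4 24.7 -8.1 0.0 0.0 70
```

```bash
python3 -m handwheel '-4 41 -17 -8 0 0 70; -4 43 -11 -8 0 0 70; -4 44 -5 -8 0 0 70; -4 44 1.5 -8 0 0 70; -4 43 8 -8 0 0 70; -4 42 14 -8 0 0 70; -4 39 19 -8 0 0 70; -4 36 25 -8 0 0 70' 40
python3 - <<'E'
from plan import *
from h import *
f,W=cloud("wrist"); np.savez("wst.npz",W=W,color=f["color"]); cv2.imwrite("pics/wst.png",f["color"][:,:,::-1])
print(f["cam_to_world"].round(3).tolist()); print(f["intrinsics"])
print(R.from_quat(r.get_obs()["tcp_rot"]).as_matrix().round(3), r.get_obs()["joint_pos"].round(3))
E
```

```text
time_s: 2.95
eef_pos: [0.4766, -0.2279, 0.2638]
tcp_rot: [-0.008, 0.707, 0.007, 0.707]
ft_force: [0.3, -0.3, -0.1]
grip_width: 0.07
[[1.0, 0.019, 0.008, 0.475], [0.021, -0.951, -0.308, -0.148], [0.002, 0.308, -0.951, 0.407], [0.0, 0.0, 0.0, 1.0]]
[[273.28139323   0.         252.49776372]
 [  0.         273.28139323 191.49909789]
 [  0.           0.           1.        ]]
[[ 0.005 -0.031  1.   ]
 [ 0.003  1.     0.031]
 [-1.     0.003  0.005]] [-0.547  0.035  1.361  0.006  1.743 -0.576]
```

View pics/wst.png

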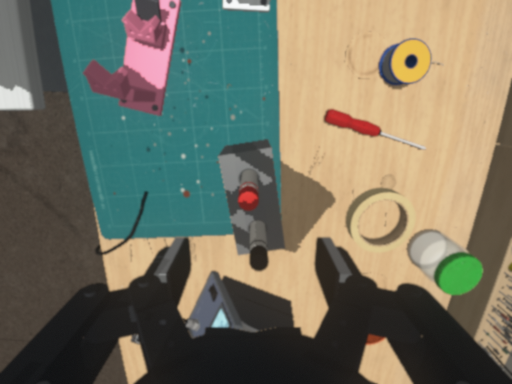

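The wrist picture shows the red cap at (248,195) px and the black cap at (258,255). I'll take the red axis from the wrist cloud.

```bash
python3 - <<'E'
from plan import *
from h import *
d=np.load("wst.npz"); W=d["W"]; C=d["color"].astype(int)
b=(W[...,0]>.4)&(W[...,0]<.56)&(W[...,1]>-.28)&(W[...,1]<-.18)&(W[...,2]>.1)
P=W[b]; print(len(P),P.min(0).round(4),P.max(0).round(4))
t=P[P[:,2]>P[:,2].max()-.006]; print("top",len(t),t.mean(0).round(4),t.min(0).round(4),t.max(0).round(4))
b=(W[...,0]>.4)&(W[...,0]<.56)&(W[...,1]>-.35)&(W[...,1]<-.28)&(W[...,2]>.1)
P=W[b]; 
t=P[P[:,2]>P[:,2].max()-.006]; print("black",len(t),t.mean(0).round(4),t.min(0).round(4),t.max(0).round(4))
b=(W[...,0]>.4)&(W[...,0]<.56)&(W[...,1]>-.35)&(W[...,1]<-.18)&(W[...,2]>.078)&(W[...,2]<.092)
q=W[b];print(cv2.minAreaRect((q[:,:2]*1000).astype(np.float32)),q[:,2].mean())
print(r.tip_of("red_cartridge_mid","wrist"),r.tip_of("stand","wrist"))
plan([.4737,-.2355,.132],frame([0,0,-1],[1,0,0]),60)
E
```

```text
37056 [ 0.4077 -0.2453  0.1004] [ 0.5449 -0.2054  0.3646]
top 2656 [ 0.4778 -0.2091  0.3609] [ 0.4099 -0.2177  0.3586] [ 0.5444 -0.2054  0.3646]
black 284 [ 0.4847 -0.3018  0.1649] [ 0.475  -0.3134  0.1613] [ 0.4945 -0.293   0.1672]
((478.83319091796875, -269.3664855957031), (64.11222839355469, 136.50489807128906), 10.135709762573242) 0.08520944821052459
[{'at': [0.4697, -0.2354, 0.0871], 'confidence': 0.76}] [{'at': [0.4775, -0.2717, 0.0005], 'confidence': 0.8}]
3 rows; dist [  -3.1   -7.9 -131.8] rot [1.2 0.1 0. ]
43.9 -2.6 -1.1 0.4 0.0 0.0 60;
43.9 -2.6 -1.1 0.4 0.0 0.0 60;
43.9 -2.6 -1.1 0.4 0.0 0.0 60
```

```bash
python3 -m handwheel '2 -8 -4 1 0 0 55; 30 0 0 1 0 0 55; 35 0 0 0 0 0 55; 35 0 0 0 0 0 55; 28 0 0 0 0 0 55; 0 0 0 0 0 0 55; 0 0 0 0 0 0 55; 0 0 0 0 0 0 55'
python3 -c "
from plan import *
plan([.4728,-.2359,.132],frame([0,0,-1],[1,0,0]),55)"
```

```text
time_s: 4.1
eef_pos: [0.4672, -0.2475, 0.1324]
tcp_rot: [0.011, 0.706, -0.016, 0.708]
ft_force: [0.2, -0.2, 0.3]
grip_width: 0.0549
1 rows; dist [ 5.6 11.6 -0.4] rot [-2.2  0.1  0.4]
0.3 11.8 5.1 -2.2 0.1 0.4 55
```

```bash
python3 -m handwheel '0 11.6 5.2 -2 0 0 55; 0 0 0 0 0 0 55; 0 0 0 0 0 0 55; 0 0 0 0 0 0 55; 0 0 0 0 0 0 55; 0 0 0 0 0 0 55; 0 0 0 0 0 0 55; 0 0 0 0 0 0 55'
python3 -c "
from plan import *
print(now()[0].round(4))
plan([.4728,-.2359,.132],frame([0,0,-1],[1,0,0]),55)"
```

```text
time_s: 5.1
eef_pos: [0.4747, -0.2358, 0.1352]
tcp_rot: [-0.003, 0.705, -0.004, 0.71]
ft_force: [0.4, -0.1, 0.3]
grip_width: 0.0552
[ 0.4747 -0.2358  0.1352]
1 rows; dist [-1.9 -0.1 -3.2] rot [-0.1  0.4  0.6]
3.2 -0.1 -1.9 -0.1 0.4 0.6 55
```

```bash
python3 -m handwheel '3 0 -2 0 0 0.5 40; 0 0 0 0 0 0 30; 0 0 0 0 0 0 20; 0 0 0 0 0 0 15; 0 0 0 0 0 0 12; 0 0 0 0 0 0 10; 0 0 0 0 0 0 10; 0 0 0 0 0 0 10' 60
python3 -c "
from plan import *
print(now()[0].round(4))
plan([.4728,-.2359,.270],frame([0,0,-1],[1,0,0]),10)"
```

```text
time_s: 6.1
eef_pos: [0.4725, -0.236, 0.1321]
tcp_rot: [0.0, 0.705, -0.001, 0.709]
ft_force: [0.2, -0.0, -0.2]
grip_width: 0.0186
[ 0.4725 -0.236   0.1321]
3 rows; dist [3.000e-01 1.000e-01 1.379e+02] rot [-0.1  0.4  0. ]
-46.0 -0.0 0.4 -0.0 0.1 0.0 10;
-46.0 0.0 0.3 -0.0 0.1 0.0 10;
-46.0 0.0 0.2 -0.0 0.1 0.0 10
```

```bash
python3 -m handwheel '-10 0 0 0 0 0 10; -15 0 0 0 0 0 10; -17 0 0 0 0 0 10; -17 0 0 0 0 0 10; -17 0 0 0 0 0 10; -17 0 0 0 0 0 10; -17 0 0 0 0 0 10; 0 0 0 0 0 0 10'
python3 - <<'E'
from plan import *
from h import *
f,W=cloud("wrist"); cv2.imwrite("pics/wlift.png",f["color"][:,:,::-1])
f,W=cloud("scene"); cv2.imwrite("pics/slift.png",f["color"][100:300,150:400,::-1].repeat(3,0).repeat(3,1)[:600,:750])
print(now()[0].round(4))
E
```

```text
time_s: 7.1
eef_pos: [0.4724, -0.2363, 0.2523]
tcp_rot: [-0.001, 0.703, -0.001, 0.711]
ft_force: [0.8, -0.2, -0.4]
grip_width: 0.0187
[ 0.4717 -0.2358  0.25  ]
```

View pics/slift.png

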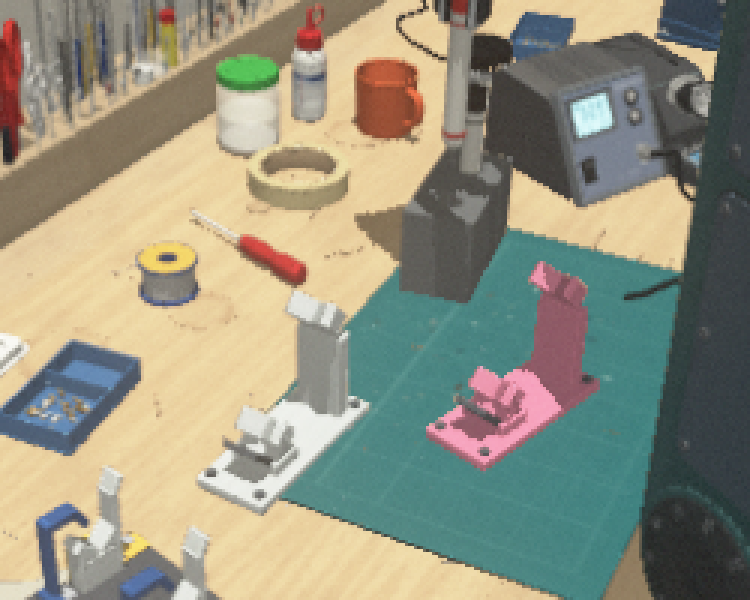

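View pics/wlift.png

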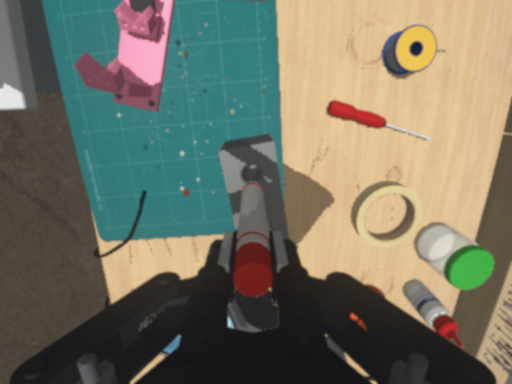

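The cartridge is clear of the pocket: its nose at (455,150) in the scene crop is above the stand. The black one is still in place. Next I'll tilt 45° and move above the V-block.

```bash
python3 -c "
from plan import *
plan([.467,-.05,.280],frame([0,1,-1],[1,0,0]),10,n=8)"
```

```text
8 rows; dist [ -4.7 185.8  30. ] rot [ 0.1  0.4 45. ]
-3.8 23.2 -0.6 0.0 0.1 5.6 10;
-1.5 23.5 -0.6 0.0 0.1 5.6 10;
0.8 23.5 -0.6 0.0 0.1 5.6 10;
3.1 23.3 -0.6 0.0 0.1 5.6 10;
5.4 22.9 -0.6 0.0 0.1 5.6 10;
7.6 22.3 -0.6 0.0 0.1 5.6 10;
9.8 21.4 -0.6 0.0 0.1 5.6 10;
11.8 20.3 -0.6 0.0 0.1 5.6 10
```

```bash
python3 -m handwheel '-8 23 -0.6 0 0 5.6 10; -4 23.5 -0.6 0 0 5.6 10; 0 23.5 -0.6 0 0 5.6 10; 3 23 -0.6 0 0 5.6 10; 5 23 -0.6 0 0 5.6 10; 8 22 -0.6 0 0 5.6 10; 10 21 -0.6 0 0 5.6 10; 12 20 -0.6 0 0 5.6 10'
python3 - <<'E'
from plan import *
from h import *
f,W=cloud("wrist"); np.savez("wv.npz",W=W,color=f["color"]);cv2.imwrite("pics/wv.png",f["color"][:,:,::-1])
print(now()[0].round(4)); print(now()[1].as_matrix().round(3), r.get_obs()["joint_pos"].round(2))
for t in("vblock","vrest","red_cartridge"): print(t,r.tip_of(t,"wrist"))
E
```

```text
time_s: 8.2
eef_pos: [0.4644, -0.0453, 0.2817]
tcp_rot: [0.282, 0.652, 0.278, 0.647]
ft_force: [0.6, -0.2, 0.5]
grip_width: 0.0191
[ 0.4636 -0.044   0.2802]
[[-0.007  0.01   1.   ]
 [ 0.73   0.683 -0.002]
 [-0.683  0.73  -0.012]] [-0.65  0.09  1.47  0.7   2.04 -0.46]
vblock [{'at': [0.3363, -0.0893, 0.0034], 'confidence': 0.96}]
vrest [{'at': [0.4662, 0.094, 0.0342], 'confidence': 0.4}]
red_cartridge [{'at': [0.4618, 0.0474, 0.1892], 'confidence': 0.87}, {'at': [0.4653, -0.0131, 0.2492], 'confidence': 0.5}]
```

View pics/wv.png

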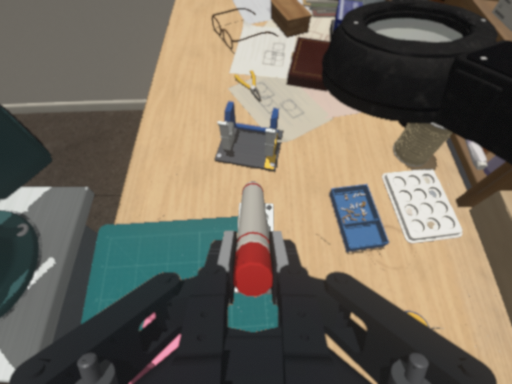

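```bash
python3 -c "
from plan import *
plan([.4667,.0287,.1549],frame([0,1,-1],[1,0,0]),10,n=6)"
```

```text
6 rows; dist [   2.3   74.9 -126.7] rot [-0.4 -0.2 -1.3]
23.6 -6.6 0.5 -0.1 -0.0 -0.2 10;
23.6 -6.6 0.5 -0.1 -0.0 -0.2 10;
23.7 -6.5 0.5 -0.1 -0.0 -0.2 10;
23.7 -6.4 0.5 -0.1 -0.0 -0.2 10;
23.7 -6.3 0.4 -0.1 -0.0 -0.2 10;
23.7 -6.2 0.4 -0.1 -0.0 -0.2 10
```

```bash
python3 -m handwheel '20 -6 0.5 0 0 -0.2 10; 24 -6.5 0.5 0 0 -0.2 10; 24 -6.5 0.5 0 0 -0.2 10; 24 -6.5 0.5 0 0 -0.2 10; 24 -6.5 0.5 0 0 -0.2 10; 20 -6 0.5 0 0 -0.2 10; 0 0 0 0 0 0 10; 0 0 0 0 0 0 10'
python3 - <<'E'
from plan import *
from h import *
f,W=cloud("scene"); cv2.imwrite("pics/sv1.png",cv2.resize(f["color"][170:280,190:320,::-1],None,fx=5,fy=5,interpolation=cv2.INTER_CUBIC))
plan([.4667,.0032-.0028,.1238+.0028],frame([0,1,-1],[1,0,0]),10)
E
```

```text
time_s: 9.4
eef_pos: [0.4705, 0.0199, 0.1587]
tcp_rot: [0.264, 0.654, 0.264, 0.658]
ft_force: [0.9, -1.6, -0.7]
grip_width: 0.0187
1 rows; dist [ -3.8 -19.4 -32.1] rot [0.  0.3 1.2]
9.7 -36.3 -3.9 0.0 0.3 1.2 10
```

View pics/sv1.png

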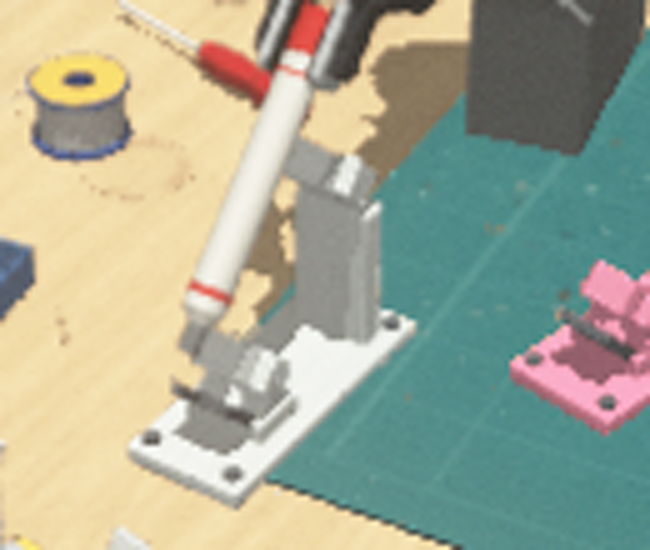

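The cartridge hovers above the V, nose over the stop end at (200,330) px. Coming down square to the slope.

```bash
python3 -m handwheel '8 0 -4 0 0 1 10; 2 -7 0 0 0 0.2 10; 0 -7 0 0 0 0 10; 0 -7 0 0 0 0 10; 0 -5 0 0 0 0 10; 0 0 0 0 0 0 10; 0 0 0 0 0 0 10; 0 0 0 0 0 0 10'
python3 - <<'E'
from plan import *
plan([.4667,.0032-.0028,.1238+.0028],frame([0,1,-1],[1,0,0]),10)
E
```

```text
time_s: 10.45
eef_pos: [0.4674, 0.0058, 0.1326]
tcp_rot: [0.271, 0.651, 0.27, 0.656]
ft_force: [0.3, 0.4, -1.4]
grip_width: 0.0185
1 rows; dist [-0.7 -5.4 -6. ] rot [ 0.1  0.4 -0. ]
0.4 -8.1 -0.7 0.1 0.4 -0.0 10
```

```bash
python3 -m handwheel '0 -4 -0.5 0 0.3 0 10; 0 -2 0 0 0 0 10; 0 -2 0 0 0 0 10; 0 -1 0 0 0 0 10; 0 -1 0 0 0 0 10; 0 0 0 0 0 0 10; 0 0 0 0 0 0 10; 0 0 0 0 0 0 10'
python3 - <<'E'
from plan import *
from h import *
f,W=cloud("scene"); cv2.imwrite("pics/sv2.png",cv2.resize(f["color"][170:280,190:320,::-1],None,fx=5,fy=5,interpolation=cv2.INTER_CUBIC))
plan([.4667,.0032,.1238],frame([0,1,-1],[1,0,0]),10)
E
```

```text
time_s: 11.45
eef_pos: [0.4664, 0.0011, 0.128]
tcp_rot: [0.271, 0.651, 0.275, 0.653]
ft_force: [-0.9, 2.4, 3.2]
grip_width: 0.0181
1 rows; dist [ 0.3  2.1 -4.2] rot [ 0.3  0.  -0.4]
4.4 -1.5 0.3 0.3 0.0 -0.4 10
```

View pics/sv2.png

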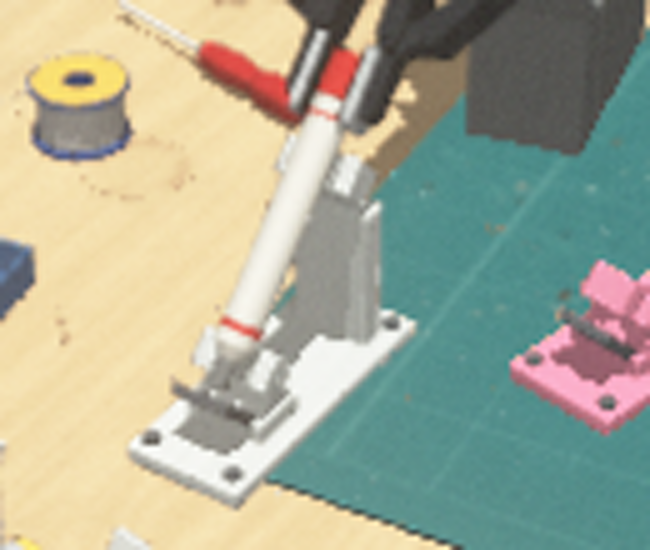

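Force (0, 2.4, 3.2) points square out of the V, so the cartridge is in contact with the V-faces. Sliding down to the stop now.

```bash
python3 -m handwheel '1.5 0 0 0 0 0 10; 1.5 0 0 0 0 0 10; 1.5 0 0 0 0 0 10; 1.5 0 0 0 0 0 10; 0 0 0 0 0 0 10; 0 0 0 0 0 0 10; 0 0 0 0 0 0 10; 0 0 0 0 0 0 10'
python3 - <<'E'
from plan import *
plan([.4667,.0032,.1238],frame([0,1,-1],[1,0,0]),10)
p,Q=now(); print(Q.inv().apply(r.get_obs()["ft_force"]))
E
```

```text
time_s: 12.5
eef_pos: [0.466, 0.0038, 0.1247]
tcp_rot: [0.27, 0.652, 0.274, 0.653]
ft_force: [-1.7, 1.1, 4.7]
grip_width: 0.0181
1 rows; dist [ 0.7 -0.6 -0.9] rot [ 0.3 -0.  -0.3]
0.2 -1.1 0.7 0.3 -0.0 -0.3 10
[-2.56890988  4.11087459 -1.70348865]
```

```bash
python3 -m handwheel '1.5 0 0.4 0 0 0 10; 1.5 0 0 0 0 0 10; 1.5 0 0 0 0 0 10; 0.5 0 0 0 0 0 10; 0 0 0 0 0 0 10; 0 0 0 0 0 0 10; 0 0 0 0 0 0 10; 0 0 0 0 0 0 10'
python3 - <<'E'
from plan import *
from h import *
p,Q=now(); print(Q.inv().apply(r.get_obs()["ft_force"]))
f,W=cloud("scene"); cv2.imwrite("pics/sv3.png",cv2.resize(f["color"][170:280,190:320,::-1],None,fx=5,fy=5,interpolation=cv2.INTER_CUBIC))
E
```

```text
time_s: 13.5
eef_pos: [0.4661, 0.0039, 0.1247]
tcp_rot: [0.268, 0.652, 0.273, 0.654]
ft_force: [-3.1, 0.1, 4.7]
grip_width: 0.0186
[-3.22865348  3.37950805 -3.10959673]
```

View pics/sv3.png

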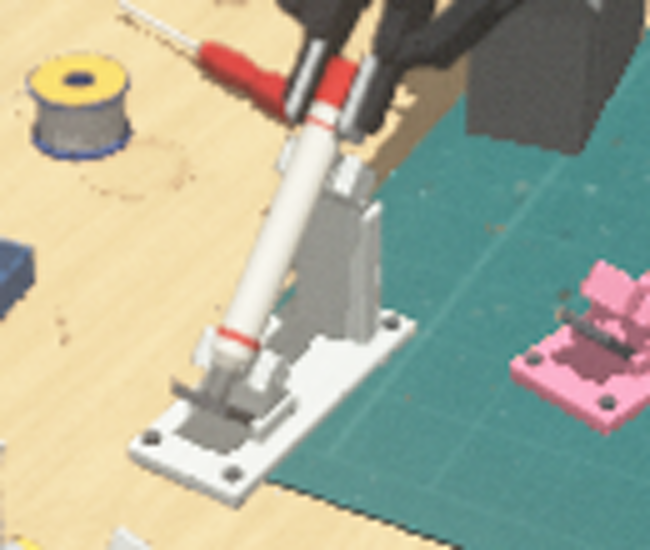

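Another 5 mm commanded gave no travel, the pose is within 1 mm of the expected seat, and the nose meets the stop at (215,400) px. Letting go and backing off along the axis.

```bash
python3 -m handwheel '0 0 0 0 0 0 22; 0 0 0 0 0 0 28; 0 0 0 0 0 0 36; 0 0 0 0 0 0 45; -5 0 0 0 0 0 45; -20 0 0 0 0 0 45; -30 0 0 0 0 0 45; -40 0 0 0 0 0 45'
python3 - <<'E'
from plan import *
from h import *
f,W=cloud("scene"); cv2.imwrite("pics/sv4.png",cv2.resize(f["color"][170:280,190:320,::-1],None,fx=5,fy=5,interpolation=cv2.INTER_CUBIC))
f,W=cloud("wrist"); np.savez("wv4.npz",W=W,color=f["color"]);cv2.imwrite("pics/wv4.png",f["color"][:,:,::-1])
for t in("vrest","red_cartridge","red_cartridge_mid"): print(t,r.tip_of(t,"scene"),r.tip_of(t,"wrist"))
print(now()[0],r.get_obs()["joint_pos"].round(2))
E
```

```text
time_s: 14.55
eef_pos: [0.4654, -0.0644, 0.1895]
tcp_rot: [0.268, 0.654, 0.271, 0.653]
ft_force: [0.4, 0.3, 0.4]
grip_width: 0.045
vrest [{'at': [0.347, -0.0363, 0.0404], 'confidence': 0.73}] [{'at': [0.3404, -0.0414, 0.0375], 'confidence': 0.93}, {'at': [0.4675, 0.0958, 0.0355], 'confidence': 0.88}]
red_cartridge [{'at': [0.4587, 0.0939, 0.036], 'confidence': 0.96}] [{'at': [0.4647, 0.0942, 0.0312], 'confidence': 0.81}]
red_cartridge_mid [{'at': [0.4687, 0.037, 0.0917], 'confidence': 0.55}] [{'at': [0.4665, 0.0361, 0.0923], 'confidence': 0.72}]
[ 0.46521599 -0.06304158  0.18814546] [-0.66  0.16  1.57  0.63  1.9  -0.61]
```

View pics/sv4.png

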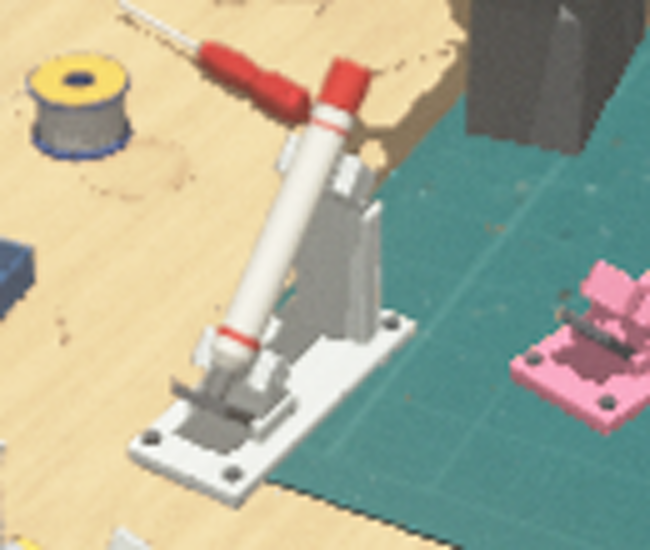

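View pics/wv4.png

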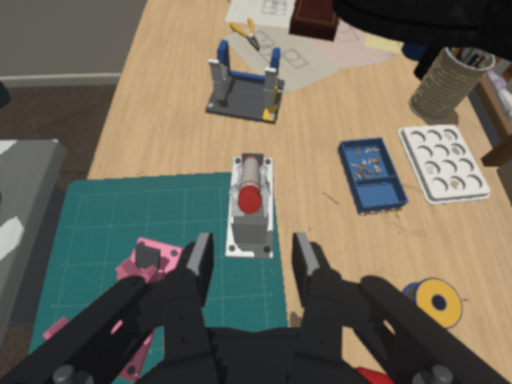

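The released cartridge lies in both Vs with its nose at the stop (215,390) px, and the networks put the nose tip within 3 mm of vrest. Next I'll fit its axis and the cradle.

```bash
python3 - <<'E'
from plan import *
from h import *
d=np.load("wv4.npz"); W=d["W"]; C=d["color"].astype(int); hsv=cv2.cvtColor(d["color"],cv2.COLOR_RGB2HSV).astype(int)
reg=lambda b:(W[...,0]>b[0])&(W[...,0]<b[1])&(W[...,1]>b[2])&(W[...,1]<b[3])
m=reg((.43,.5,-.05,.02))&(W[...,2]>.1)&(C[...,0]>1.7*C[...,1])
P=W[m];print("cap",len(P),P.min(0).round(4),P.max(0).round(4),P.mean(0).round(4))
# tail face: most along -u
u=np.array([0,.7071,-.7071]); vz=np.array([0,.7071,.7071]); s=P@u; t=P[s<s.min()+.004]; print("tail",t.mean(0).round(4), t.min(0).round(4),t.max(0).round(4))
m=reg((.42,.52,-.06,.14))&(W[...,2]>.004)&(W[...,2]<.016)&(hsv[...,1]<50)&(hsv[...,2]>150)
q=W[m]; print("vbase",len(q),cv2.minAreaRect((q[:,:2]*1000).astype(np.float32)))
for n in("wv","wv4","top","scene"):
    d=np.load(n+".npz"); W=d["W"]; hsv=cv2.cvtColor(d["color"],cv2.COLOR_RGB2HSV).astype(int)
    m=reg((.37,.54,.16,.33))&(W[...,2]>.002)&(W[...,2]<.016)&(((hsv[...,2]<110))|((hsv[...,1]>190)&(hsv[...,0]<35)))
    q=W[m]; print(n,"crbase",len(q),cv2.minAreaRect((q[:,:2]*1000).astype(np.float32)),np.median(q[:,2]))
    m=reg((.37,.54,.16,.36))&(hsv[...,0]>100)&(hsv[...,0]<125)&(hsv[...,1]>120)&(W[...,2]>.01)
    q=W[m]; 
    if len(q): print(n,"keeper",len(q),cv2.minAreaRect((q[:,:2]*1000).astype(np.float32)),q.max(0))
for t in("cradle","cradle_seat"): print(t,r.tip_of(t,"wrist"))
E
```

```text
cap 520 [ 0.4562 -0.0264  0.1376] [ 0.4743 -0.0013  0.1536] [ 0.4655 -0.0166  0.1472]
tail [ 0.4654 -0.0193  0.1476] [ 0.4562 -0.0264  0.1403] [ 0.4743 -0.0117  0.1536]
vbase 919 ((467.1134948730469, 43.359588623046875), (149.63931274414062, 60.85557556152344), 88.0562973022461)
wv crbase 1521 ((458.53741455078125, 245.1526336669922), (94.96015930175781, 115.7748031616211), 78.25056457519531) 0.00837075728863268
wv keeper 167 ((463.0373229980469, 267.9515380859375), (30.783809661865234, 91.4542007446289), 73.84550476074219) [0.50615358 0.2886113  0.08227492]
wv4 crbase 2013 ((458.0155029296875, 246.2236785888672), (96.15316009521484, 117.5290756225586), 78.38772583007812) 0.00820952676466108
wv4 keeper 330 ((462.71575927734375, 267.15643310546875), (34.30642318725586, 91.92652893066406), 78.81444549560547) [0.50735087 0.29030321 0.08190068]
top crbase 1151 ((458.8436584472656, 249.3375244140625), (99.08606719970703, 117.03096008300781), 78.02081298828125) 0.007189767601172514
top keeper 176 ((462.9347839355469, 270.83355712890625), (35.78893280029297, 93.8413314819336), 76.93061065673828) [0.50850523 0.29440834 0.08408478]
scene crbase 323 ((455.4582214355469, 249.9961395263672), (97.7047119140625, 119.17101287841797), 77.49935150146484) 0.0078718747476203
scene keeper 69 ((463.8316345214844, 275.1341552734375), (28.342899322509766, 94.60383605957031), 83.040283203125) [0.51127116 0.29416891 0.08293607]
cradle [{'at': [0.4537, 0.2498, -0.0017], 'confidence': 0.8}]
cradle_seat [{'at': [0.4594, 0.2427, 0.0509], 'confidence': 0.91}, {'at': [0.6888, -0.0826, -0.0014], 'confidence': 0.39}]
```

```bash
python3 -c "
from plan import *
plan([.4666,0,.272],frame([0,0,-1],[.999,-.034,0]),50,n=7)"
```

```text
7 rows; dist [ 1.2 63.2 83.6] rot [  2.1  -0.9 -44.9]
-2.1 14.8 0.2 0.3 -0.1 -6.4 50;
-3.7 14.5 0.1 0.3 -0.1 -6.4 50;
-5.3 14.0 0.1 0.3 -0.1 -6.4 50;
-6.9 13.3 0.0 0.3 -0.1 -6.4 50;
-8.3 12.5 -0.0 0.3 -0.1 -6.4 50;
-9.6 11.5 -0.1 0.3 -0.1 -6.4 50;
-10.9 10.3 -0.1 0.3 -0.1 -6.4 50
```

```bash
python3 -m handwheel '-4 15 0 0.3 0 -6.4 50; -5 14.5 0 0.3 0 -6.4 50; -6 14 0 0.3 0 -6.4 50; -7 13.5 0 0.3 0 -6.4 50; -8 12.5 0 0.3 0 -6.4 50; -10 11.5 0 0.3 0 -6.4 50; -11 10 0 0.3 0 -6.4 50; 0 0 0 0 0 0 50'
python3 -c "
from plan import *
plan([.4666,.10,.16],frame([-.024,-.7067,-.7071],[.999,-.034,0]),50,n=8)"
```

```text
time_s: 16.05
eef_pos: [0.4649, 0.0032, 0.2741]
tcp_rot: [0.004, 0.714, -0.015, 0.7]
ft_force: [0.4, 0.5, -0.2]
grip_width: 0.0498
8 rows; dist [   1.7   96.8 -114.1] rot [  0.8  -0.9 -44.1]
14.1 12.3 0.2 0.1 -0.1 -5.5 50;
12.8 13.6 0.1 0.1 -0.1 -5.5 50;
11.5 14.8 0.1 0.1 -0.1 -5.5 50;
10.0 15.8 0.0 0.1 -0.1 -5.5 50;
8.4 16.7 -0.0 0.1 -0.1 -5.5 50;
6.8 17.4 -0.1 0.1 -0.1 -5.5 50;
5.1 18.0 -0.1 0.1 -0.1 -5.5 50;
3.3 18.4 -0.2 0.1 -0.1 -5.5 50
```

```bash
python3 -m handwheel '14 12 0 0 0 -5.5 50; 13 13.5 0 0 0 -5.5 50; 11.5 15 0 0 0 -5.5 50; 10 16 0 0 0 -5.5 50; 8 17 0 0 0 -5.5 50; 7 17 0 0 0 -5.5 50; 5 18 0 0 0 -5.5 50; 3 18 0 0 -1 -5.5 50'
python3 - <<'E'
from plan import *
from h import *
f,W=cloud("wrist"); np.savez("wg.npz",W=W,color=f["color"]);cv2.imwrite("pics/wg.png",f["color"][:,:,::-1])
print(now()[0],r.get_obs()["joint_pos"].round(2))
for t in("vrest","red_cartridge","red_cartridge_mid"): print(t,r.tip_of(t,"wrist"))
plan([.4666,.0233,.0774],frame([-.024,-.7067,-.7071],[.999,-.034,0]),50)
E
```

```text
time_s: 17.05
eef_pos: [0.4628, 0.0937, 0.1504]
tcp_rot: [-0.27, 0.661, -0.282, 0.641]
ft_force: [0.9, -0.0, -0.3]
grip_width: 0.0501
[0.4606464  0.0953057  0.14544073] [ 0.51  0.25  1.56 -0.67  1.78  0.53]
vrest [{'at': [0.4669, 0.0985, 0.0329], 'confidence': 0.94}, {'at': [0.6909, -0.086, -0.0019], 'confidence': 0.19}]
red_cartridge [{'at': [0.4684, 0.0947, 0.0319], 'confidence': 0.73}, {'at': [0.6901, -0.085, 0.0013], 'confidence': 0.55}]
red_cartridge_mid [{'at': [0.4653, 0.0358, 0.0942], 'confidence': 0.86}]
3 rows; dist [  3.9 -70.3 -73.5] rot [ 1.1 -0.4  0.8]
33.8 1.2 2.4 0.4 -0.1 0.3 50;
33.8 1.1 2.3 0.4 -0.1 0.3 50;
33.8 0.9 2.2 0.4 -0.1 0.3 50
```

View pics/wg.png

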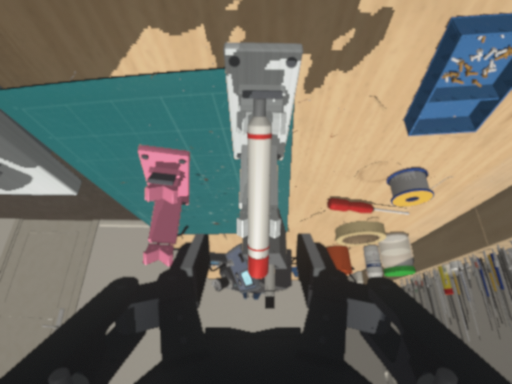

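The cartridge runs straight down the picture from the nose (258,120) to the cap (258,268), between the open fingers. Moving in.

```bash
python3 -m handwheel '5 2 4 0.5 0 0.5 50; 15 1 2 0.5 0 0.3 50; 20 0 0 0 0 0 50; 20 0 0 0 0 0 50; 15 0 0 0 0 0 50; 5 0 0 0 0 0 50; 0 0 0 0 0 0 50; 0 0 0 0 0 0 50'
python3 - <<'E'
from plan import *
plan([.4666,.0233,.0774],frame([-.024,-.7067,-.7071],[.999,-.034,0]),50)
E
```

```text
time_s: 18.25
eef_pos: [0.4689, 0.0316, 0.094]
tcp_rot: [-0.25, 0.659, -0.284, 0.649]
ft_force: [-0.3, -0.2, 0.6]
grip_width: 0.0502
1 rows; dist [ -2.3  -8.3 -16.6] rot [-0.8 -0.4 -0.5]
17.7 5.6 -2.0 -0.8 -0.4 -0.5 50
```

```bash
python3 -m handwheel '0 5.6 -2 -0.8 0 -0.5 50; 6 0 0 0 0 0 50; 6 0 0 0 0 0 50; 5 0 0 0 0 0 50; 0 0 0 0 0 0 50; 0 0 0 0 0 0 50; 0 0 0 0 0 0 50; 0 0 0 0 0 0 50'
python3 - <<'E'
from plan import *
plan([.4666,.0233,.0774],frame([-.024,-.7067,-.7071],[.999,-.034,0]),50)
E
```

```text
time_s: 19.25
eef_pos: [0.4672, 0.0243, 0.0775]
tcp_rot: [-0.258, 0.66, -0.282, 0.647]
ft_force: [-0.1, -0.1, -0.3]
grip_width: 0.0503
1 rows; dist [-0.6 -1.  -0.1] rot [ 0.  -0.3 -0.1]
0.8 -0.6 -0.6 0.0 -0.3 -0.1 50
```

```bash
python3 -m handwheel '0.5 -0.5 -0.5 0 -0.3 0 40; 0 0 0 0 0 0 32; 0 0 0 0 0 0 25; 0 0 0 0 0 0 20; 0 0 0 0 0 0 15; 0 0 0 0 0 0 10; 0 0 0 0 0 0 10; 0 0 0 0 0 0 10' 80
python3 - <<'E'
from plan import *
print(r.get_obs()["ft_force"],now()[0])
E
```

```text
time_s: 20.25
eef_pos: [0.466, 0.0238, 0.0778]
tcp_rot: [-0.259, 0.658, -0.281, 0.648]
ft_force: [-1.4, 0.9, 1.2]
grip_width: 0.0176
[-1.37770847  0.9344396   1.15020551] [0.46598502 0.0238421  0.07775719]
```

```bash
python3 -m handwheel '-8 0 0 0 0 0 10; -12 0 0 0 0 0 10; -15 0 0 0 0 0 10; -18 0 0 0 0 0 10; -20 0 0 0 0 0 10; -20 0 0 0 0 0 10; -20 0 0 0 0 0 10; -10 0 0 0 0 0 10'
python3 - <<'E'
from plan import *
from h import *
print(now()[0], r.get_obs()["grip_width"])
c,s=np.cos(np.radians(-12)),np.sin(np.radians(-12))
fig=[]
for n in("wv","wv4","top","scene"):
    d=np.load(n+".npz"); W=d["W"]; hsv=cv2.cvtColor(d["color"],cv2.COLOR_RGB2HSV).astype(int)
    X=W[...,0]-.456;Y=W[...,1]-.246; L=np.stack([c*X+s*Y,-s*X+c*Y,W[...,2]],-1)
    near=(abs(L[...,0])<.08)&(abs(L[...,1])<.08)
    grey=near&(hsv[...,1]<70)&(L[...,2]>.025)
    blue=near&(hsv[...,0]>100)&(hsv[...,0]<125)&(hsv[...,1]>120)&(L[...,2]>.01)
    f=lambda q:[(np.percentile(q[:,i],[3,97])*1000).round(1).tolist() for i in(0,1,2)] if len(q)>4 else None
    for sg in(1,-1):
        g=L[grey&(L[...,0]*sg>0)]; b=L[blue&(L[...,0]*sg>0)]
        print(n,sg,"wall",len(g[g[:,2]>.065]),f(g[g[:,2]>.065]),"sadd",f(g[g[:,2]<.06]),"keep hi",f(b[b[:,2]>.06]))
    m=blue&(L[...,2]<.03); print("bar",f(L[m]))
    m=near&(L[...,2]>.002)&(L[...,2]<.016)&(((hsv[...,2]<110))|((hsv[...,1]>190)&(hsv[...,0]<35)))
    print("base",f(L[m]))
f,W=cloud("wrist"); np.savez("wl.npz",W=W,color=f["color"]);cv2.imwrite("pics/wl.png",f["color"][:,:,::-1])
E
```

```text
time_s: 21.25
eef_pos: [0.4703, 0.1181, 0.1718]
tcp_rot: [-0.258, 0.657, -0.28, 0.651]
ft_force: [-0.6, 0.3, -0.4]
grip_width: 0.0178
[0.47033513 0.11813551 0.17183446] 0.017754391458973406
wv 1 wall 120 [[36.2, 50.2], [-24.9, 37.0], [65.9, 88.6]] sadd [[35.5, 50.7], [-21.1, 34.2], [26.7, 58.4]] keep hi [[40.6, 47.1], [5.4, 30.0], [67.5, 81.8]]
wv -1 wall 125 [[-47.9, -33.4], [-24.5, 35.5], [65.6, 88.1]] sadd [[-48.0, -33.0], [-20.6, 34.8], [26.5, 58.6]] keep hi [[-42.5, -35.4], [11.0, 32.6], [78.9, 81.8]]
bar [[-30.1, 20.4], [33.2, 37.8], [17.1, 20.3]]
base [[-46.9, 56.7], [-46.1, 35.8], [5.5, 13.7]]
wv4 1 wall 196 [[35.7, 50.8], [-25.1, 36.0], [65.9, 88.5]] sadd [[36.0, 51.2], [-22.1, 33.7], [26.6, 59.0]] keep hi [[40.0, 47.9], [6.8, 31.7], [70.6, 81.0]]
wv4 -1 wall 163 [[-47.4, -33.6], [-25.6, 35.7], [65.8, 88.2]] sadd [[-47.5, -33.3], [-20.9, 34.4], [26.3, 58.7]] keep hi [[-42.8, -35.6], [5.5, 32.3], [66.8, 81.2]]
bar [[-33.0, 22.9], [32.8, 38.4], [16.1, 20.3]]
base [[-48.4, 57.8], [-46.1, 36.3], [4.5, 13.9]]
top 1 wall 38 [[36.8, 51.4], [-24.2, 38.3], [67.1, 88.6]] sadd [[37.0, 53.7], [-19.5, 13.3], [28.0, 56.7]] keep hi [[39.4, 47.8], [8.4, 34.4], [70.3, 82.9]]
top -1 wall 37 [[-48.4, -34.6], [-24.1, 37.7], [65.7, 88.8]] sadd [[-48.8, -33.4], [-20.2, 14.9], [27.8, 55.9]] keep hi [[-44.9, -35.6], [13.9, 34.3], [74.7, 81.6]]
bar [[-32.3, 36.7], [34.2, 43.1], [13.8, 22.3]]
base [[-53.4, 56.8], [-43.9, 49.4], [3.4, 11.6]]
scene 1 wall 135 [[35.0, 50.1], [-24.1, 36.4], [66.2, 88.8]] sadd [[33.5, 49.7], [-19.2, 36.2], [26.1, 56.9]] keep hi [[39.6, 47.5], [21.6, 34.5], [79.8, 82.8]]
scene -1 wall 119 [[-48.7, -32.9], [-23.9, 32.5], [67.6, 89.3]] sadd [[-49.4, -33.9], [-17.7, 34.4], [26.9, 57.5]] keep hi [[-44.6, -36.9], [14.5, 34.4], [79.0, 81.6]]
bar [[-35.9, 34.7], [35.5, 41.1], [18.2, 22.0]]
base [[-59.5, 45.7], [-36.4, 52.4], [3.3, 12.6]]
```

View pics/wl.png

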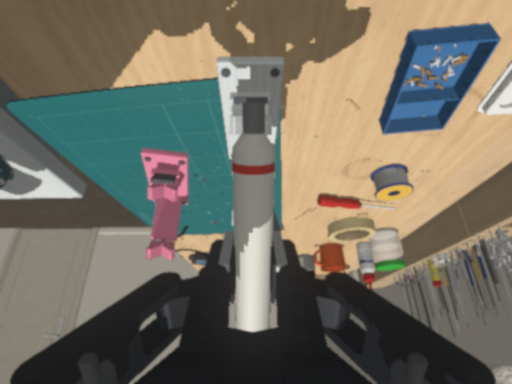

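```bash
python3 - <<'E'
import numpy as np,cv2
c,s=np.cos(np.radians(-12)),np.sin(np.radians(-12))
A=[];
for n in("wv","wv4","top","scene"):
    d=np.load(n+".npz"); W=d["W"]; hsv=cv2.cvtColor(d["color"],cv2.COLOR_RGB2HSV).astype(int)
    X=W[...,0]-.456;Y=W[...,1]-.246; L=np.stack([c*X+s*Y-.0012,-s*X+c*Y,W[...,2]],-1)
    near=(abs(abs(L[...,0])-.042)<.006)&(abs(L[...,1])<.06)&(L[...,2]>.02)
    q=L[near]; h=hsv[near]; blue=(h[:,0]>100)&(h[:,0]<125)&(h[:,1]>120)
    for sg in (1,-1):
        k=q[:,0]*sg>0
        out=[]
        for y in range(-30,44,3):
            t=k&(abs(q[:,1]*1000-y)<1.5)
            zz=q[t&~blue,2]*1000; zb=q[t&blue,2]*1000
            out.append("%d:%s%s"%(y,("%.0f-%.0f(%d)"%(zz.min(),zz.max(),len(zz))) if len(zz) else "", (" B%.0f-%.0f"%(zb.min(),zb.max())) if len(zb) else ""))
        print(n,sg," | ".join(out))
E
```

```text
wv 1 -30: | -27:88-88(1) | -24:80-90(23) | -21:20-89(110) | -18:23-74(30) | -15: | -12: | -9: | -6: | -3: | 0: | 3:63-66(9) | 6:62-72(15) B66-72 | 9:45-76(11) B71-77 | 12:48-81(11) B76-81 | 15:49-81(6) B79-81 | 18:76-81(3) B80-81 | 21:80-81(4) B79-81 | 24:79-82(3) B80-82 | 27:78-81(4) B79-81 | 30:42-81(6) B81-82 | 33:33-82(17) B82-82 | 36:32-82(12) | 39:80-81(3) | 42:21-21(1)
wv -1 -30: | -27: | -24:81-89(17) | -21:21-90(73) | -18:20-75(65) | -15: | -12: | -9: | -6: | -3:38-38(1) | 0:37-39(4) | 3:39-67(13) | 6:41-73(30) | 9:45-78(37) | 12:48-81(20) B79-81 | 15:49-81(5) B79-82 | 18:76-82(4) B79-81 | 21:80-80(3) B81-81 | 24:78-81(3) B81-82 | 27:75-80(5) B80-81 | 30:80-80(3) B79-81 | 33:21-80(56) B79-81 | 36:29-81(22) | 39:66-79(2) | 42:
wv4 1 -30: | -27:87-87(2) | -24:46-89(36) | -21:20-89(218) | -18:39-73(25) | -15: | -12: | -9: | -6: | -3: | 0: | 3: | 6:67-72(15) B69-76 | 9:71-75(10) B71-79 | 12:48-80(8) B77-81 | 15:79-81(4) B79-81 | 18:81-81(1) B79-81 | 21:80-80(2) B80-81 | 24:80-81(3) B80-81 | 27:80-81(2) B80-81 | 30:52-81(10) B80-81 | 33:36-81(19) B80-81 | 36:80-81(9) | 39:80-81(2
[... 1258 characters left out ...]
0(10) | -9:39-50(12) | -6:36-42(10) | -3:37-40(5) | 0:40-62(4) | 3:42-67(4) | 6:30-67(6) | 9:48-80(7) | 12:32-83(15) | 15:23-82(43) | 18:47-82(9) B83-83 | 21:75-83(8) | 24:75-82(7) | 27:78-82(5) B81-83 | 30:39-82(8) B80-81 | 33:21-81(15) B80-82 | 36:20-81(68) | 39:20-58(15) | 42:
scene -1 -30: | -27: | -24:87-89(5) | -21:69-90(12) | -18:71-89(18) | -15:45-82(49) | -12:45-70(15) | -9:41-50(14) | -6:38-42(9) | -3:36-40(9) | 0:36-41(4) | 3:40-42(3) | 6:32-70(7) | 9:43-73(10) | 12:50-80(12) B79-79 | 15:21-81(42) | 18:27-81(25) B79-80 | 21:74-83(7) B80-80 | 24:73-82(6) B81-81 | 27:76-83(10) B82-82 | 30:73-82(9) B80-80 | 33:28-81(13) B80-81 | 36:20-80(67) B80-80 | 39:20-83(31) | 42:20-21(2) B22-22
```

```bash
python3 - <<'E'
from plan import *
from h import *
for n in("top","scene","wv","wv4"):
    W=np.load(n+".npz")["W"]; P=W[np.isfinite(W[...,0])]
    m=(P[:,2]>.1)&(P[:,2]<.4)&(P[:,0]>.5)&(P[:,0]<.64)&(P[:,1]>.12)&(P[:,1]<.4); q=P[m]
    if len(q): print(n,len(q),np.percentile(q[:,0],[0,2]),q[:,2].min(),q[np.argsort(q[:,0])[:4]].round(3).tolist())
plan([.457,.235,.19],frame([0,0,-1],[-.208,-.978,0]),10,n=16)
E
```

```text
top 2512 [0.57554398 0.5794642 ] 0.14449807699076778 [[0.576, 0.263, 0.166], [0.576, 0.268, 0.166], [0.576, 0.261, 0.165], [0.576, 0.266, 0.164]]
scene 4807 [0.57251325 0.57646955] 0.1265522367605585 [[0.573, 0.28, 0.164], [0.573, 0.269, 0.164], [0.573, 0.272, 0.162], [0.573, 0.273, 0.167]]
wv 5976 [0.57351045 0.57775533] 0.14023126169025296 [[0.574, 0.271, 0.163], [0.574, 0.27, 0.162], [0.574, 0.269, 0.161], [0.574, 0.273, 0.163]]
wv4 2873 [0.57582255 0.57727205] 0.13630118461589188 [[0.576, 0.251, 0.164], [0.576, 0.272, 0.146], [0.576, 0.27, 0.15], [0.576, 0.274, 0.151]]
16 rows; dist [-13.7 116.3  17.6] rot [94.5 39.  32.2]
-5.9 4.4 -1.1 5.9 2.4 2.0 10;
-5.7 4.4 -1.8 5.9 2.4 2.0 10;
-5.4 4.4 -2.5 5.9 2.4 2.0 10;
-5.1 4.3 -3.1 5.9 2.4 2.0 10;
-4.8 4.1 -3.8 5.9 2.4 2.0 10;
-4.5 3.9 -4.4 5.9 2.4 2.0 10;
-4.2 3.5 -5.0 5.9 2.4 2.0 10;
-3.9 3.1 -5.5 5.9 2.4 2.0 10;
-3.5 2.7 -5.9 5.9 2.4 2.0 10;
-3.2 2.2 -6.3 5.9 2.4 2.0 10;
-2.8 1.6 -6.7 5.9 2.4 2.0 10;
-2.5 1.0 -6.9 5.9 2.4 2.0 10;
-2.2 0.4 -7.1 5.9 2.4 2.0 10;
-1.9 -0.3 -7.2 5.9 2.4 2.0 10;
-1.6 -1.0 -7.2 5.9 2.4 2.0 10;
-1.3 -1.7 -7.1 5.9 2.4 2.0 10
```

```bash
python3 -m handwheel '-8 4 -1 5.9 2.4 2 10; -8 4.5 -2 5.9 2.4 2 10; -7 4.5 -2.5 5.9 2.4 2 10; -6 4.3 -3 5.9 2.4 2 10; -5 4 -4 5.9 2.4 2 10; -5 4 -4.5 5.9 2.4 2 10; -4 3.5 -5 5.9 2.4 2 10; -4 3 -5.5 5.9 2.4 2 10'
python3 - <<'E'
from plan import *
print(r.get_obs()["joint_pos"].round(2),now()[0])
plan([.457,.235,.19],frame([0,0,-1],[-.208,-.978,0]),10,n=8)
E
```

```text
time_s: 22.3
eef_pos: [0.4624, 0.1835, 0.1848]
tcp_rot: [0.172, 0.613, -0.471, 0.611]
ft_force: [-0.1, -0.3, -1.1]
grip_width: 0.0179
[ 0.43  0.24  1.35 -0.27  1.89  1.35] [0.46240076 0.18354682 0.18478728]
8 rows; dist [-5.4 51.5  5.2] rot [45.9 19.4 15.9]
-2.8 2.4 -5.3 5.7 2.4 2.0 10;
-2.5 2.0 -5.7 5.7 2.4 2.0 10;
-2.2 1.5 -5.9 5.7 2.4 2.0 10;
-1.9 0.9 -6.1 5.7 2.4 2.0 10;
-1.6 0.4 -6.3 5.7 2.4 2.0 10;
-1.3 -0.2 -6.4 5.7 2.4 2.0 10;
-1.1 -0.8 -6.4 5.7 2.4 2.0 10;
-0.9 -1.4 -6.3 5.7 2.4 2.0 10
```

```bash
python3 -m handwheel '-3 2.5 -5 5.7 2.4 2 10; -2.5 2 -5.5 5.7 2.4 2 10; -2 1.5 -6 5.7 2.4 2 10; -2 1 -6 5.7 2.4 2 10; -1.5 0.5 -6 5.7 2.4 2 10; -1 0 -6 5.7 2.4 2 10; -1 -1 -6 5.7 2.4 2 10; 0 0 0 0 0 0 10'
python3 - <<'E'
from plan import *
from h import *
print(r.get_obs()["joint_pos"].round(2),now()[0])
f,W=cloud("scene"); cv2.imwrite("pics/sc1.png",cv2.resize(f["color"][190:350,100:290,::-1],None,fx=3.5,fy=3.5,interpolation=cv2.INTER_CUBIC))
plan([.457,.245,.150],frame([0,0,-1],[-.208,-.978,0]),10)
E
```

```text
time_s: 23.3
eef_pos: [0.4569, 0.2255, 0.1871]
tcp_rot: [-0.513, -0.466, 0.55, -0.467]
ft_force: [0.5, -0.2, -0.8]
grip_width: 0.0177
[ 0.36  0.05  1.5  -0.02  1.64  2.06] [0.45691363 0.22551695 0.18709014]
1 rows; dist [ -0.1  19.5 -36.9] rot [4.6 2.4 1.8]
36.1 -1.4 -20.8 4.6 2.4 1.8 10
```

View pics/sc1.png

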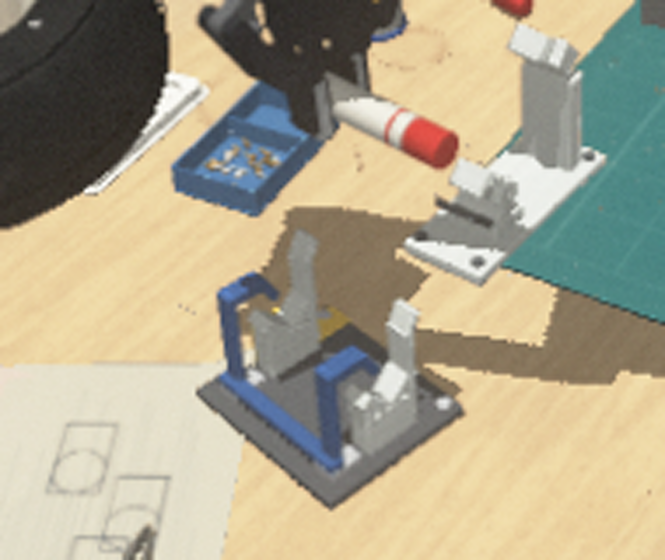

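```bash
python3 -m handwheel '0 0 -10 4.6 2.4 1.8 10; 5 0 -10 0 0 0 10; 10 0 0 0 0 0 10; 10 0 0 0 0 0 10; 8 0 0 0 0 0 10; 0 0 0 0 0 0 10; 0 0 0 0 0 0 10; 0 0 0 0 0 0 10'
python3 - <<'E'
from plan import *
from h import *
print(r.get_obs()["joint_pos"].round(2),now()[0])
p,Q=now(); c,s=np.cos(np.radians(-12)),np.sin(np.radians(-12))
for cam in("scene","top"):
    f,W=cloud(cam); np.savez("c_"+cam+".npz",W=W,color=f["color"])
    cv2.imwrite(f"pics/c_{cam}.png",cv2.resize(f["color"][190:350,80:290,::-1] if cam=="scene" else f["color"][150:280,90:230,::-1],None,fx=3.5,fy=3.5,interpolation=cv2.INTER_CUBIC))
    C=f["color"].astype(int)
    L=Q.inv().apply((W-p).reshape(-1,3)).reshape(W.shape)  # tool frame
    m=(abs(L[...,1])<.1)&(abs(L[...,2])<.02)&(L[...,0]>-.045)&(L[...,0]<.01)
    red=m&(C[...,0]>1.7*C[...,1])
    q=L[m&(abs(L[...,1])>.03)]*1000; print(cam,len(q),"toolY",np.percentile(q[:,1],[1,99]).round(1),"toolX",q[:,0].min().round(1),q[:,0].max().round(1))
    q=L[red]*1000; print("cap toolY",q[:,1].min(),q[:,1].max(),"toolX range",np.percentile(q[:,0],[2,98]),"toolZ",np.percentile(q[:,2],[2,98]))
    for a,b in((-80,-60),(-60,-35),(35,60),(60,82)):
        k=L[m]*1000; k=k[(k[:,1]>a)&(k[:,1]<b)]
        if len(k): print((a,b),len(k),"x",np.percentile(k[:,0],[2,98]).round(1),"z",np.percentile(k[:,2],[2,98]).round(1))
plan([.457,.245,.150],frame([0,0,-1],[-.208,-.978,0]),10)
E
```

```text
time_s: 24.35
eef_pos: [0.4607, 0.2447, 0.1486]
tcp_rot: [-0.545, -0.446, 0.551, -0.447]
ft_force: [0.1, 0.7, -0.1]
grip_width: 0.0177
[ 0.38  0.06  1.56 -0.    1.52  2.16] [0.46072632 0.24465814 0.14855725]
scene 340 toolY [-79.9  55.4] toolX -31.2 -9.5
cap toolY -80.90871217644883 54.07268271639712 toolX range [-29.66887206 -13.07899061] toolZ [-10.53358206   6.06646894]
(-80, -60) 158 x [-29.6 -11.1] z [-10.5   7.6]
(-60, -35) 137 x [-29.9 -14.5] z [-10.7   5.8]
(35, 60) 19 x [-30.9 -28.3] z [-3.8  3.3]
top 174 toolY [-32.4  80.1] toolX -31.2 -12.6
cap toolY 52.10780041015561 52.10780041015561 toolX range [-28.7732849 -28.7732849] toolZ [0.45521961 0.45521961]
(-60, -35) 1 x [-17. -17.] z [8.6 8.6]
(35, 60) 103 x [-29.9 -16.8] z [-9.6  8.4]
(60, 82) 51 x [-27.8 -17.3] z [-8.5  7.3]
1 rows; dist [-3.8  0.3  1.3] rot [0.3 0.4 0.2]
-1.2 -3.8 0.5 0.3 0.4 0.2 10
```

View pics/c_scene.png

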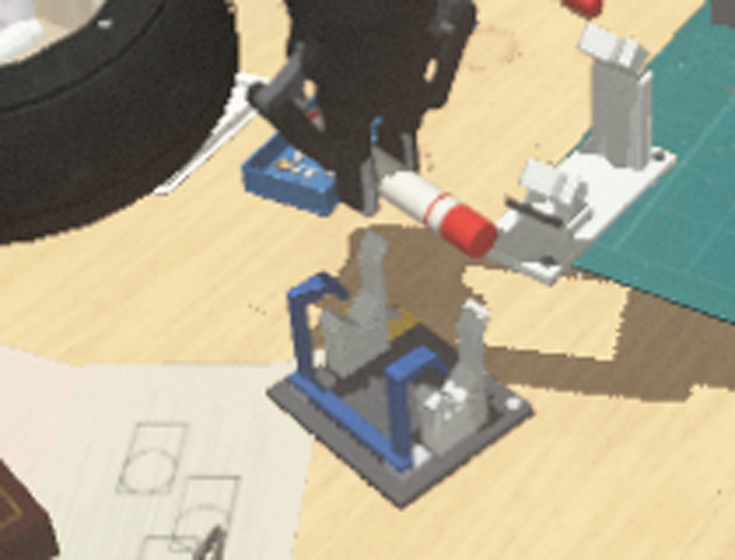

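View pics/c_top.png

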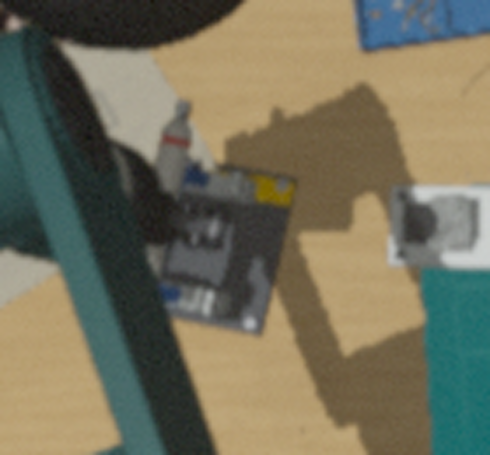

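Held cartridge measured in the tool frame: ends at −81 and +80 mm along tool y, top at −30 mm at both ends, so it is level and centred. Lowering to just above the ramps.

```bash
python3 -m handwheel '0 -3.6 0.4 0.3 0.4 0.2 10; 8 0 0 0 0 0 10; 12 0 0 0 0 0 10; 15 0 0 0 0 0 10; 15 0 0 0 0 0 10; 8 0 0 0 0 0 10; 0 0 0 0 0 0 10; 0 0 0 0 0 0 10'
python3 - <<'E'
from plan import *
print(r.get_obs()["ft_force"])
plan([.457,.245,.080],frame([0,0,-1],[-.208,-.978,0]),10)
E
```

```text
time_s: 25.45
eef_pos: [0.4561, 0.2448, 0.0855]
tcp_rot: [-0.549, -0.445, 0.55, -0.444]
ft_force: [0.8, 0.3, -1.2]
grip_width: 0.0174
[ 0.7592047   0.30923018 -1.18305385]
1 rows; dist [ 0.9  0.2 -5.5] rot [-0.   0.1  0.1]
5.5 0.8 -0.4 -0.0 0.1 0.1 10
```

```bash
python3 -m handwheel '6 0.8 -0.4 0 0 0 10; 5 0 0 0 0 0 10; 5 0 0 0 0 0 10; 4 0 0 0 0 0 10; 3 0 0 0 0 0 10; 0 0 0 0 0 0 10; 0 0 0 0 0 0 10; 0 0 0 0 0 0 10' 100
python3 - <<'E'
from plan import *
from h import *
print(r.get_obs()["ft_force"])
plan([.457,.245,.060],frame([0,0,-1],[-.208,-.978,0]),10)
f,W=cloud("scene"); cv2.imwrite("pics/d1.png",cv2.resize(f["color"][190:350,80:290,::-1],None,fx=3.5,fy=3.5,interpolation=cv2.INTER_CUBIC))
E
```

```text
time_s: 26.45
eef_pos: [0.458, 0.2454, 0.0624]
tcp_rot: [0.55, 0.445, -0.549, 0.445]
ft_force: [0.1, -0.2, -1.1]
grip_width: 0.0174
[ 0.09078621 -0.16858448 -1.13755518]
1 rows; dist [-1.  -0.4 -2.4] rot [-0. -0. -0.]
2.4 -0.9 0.6 -0.0 -0.0 -0.0 10
```

View pics/d1.png

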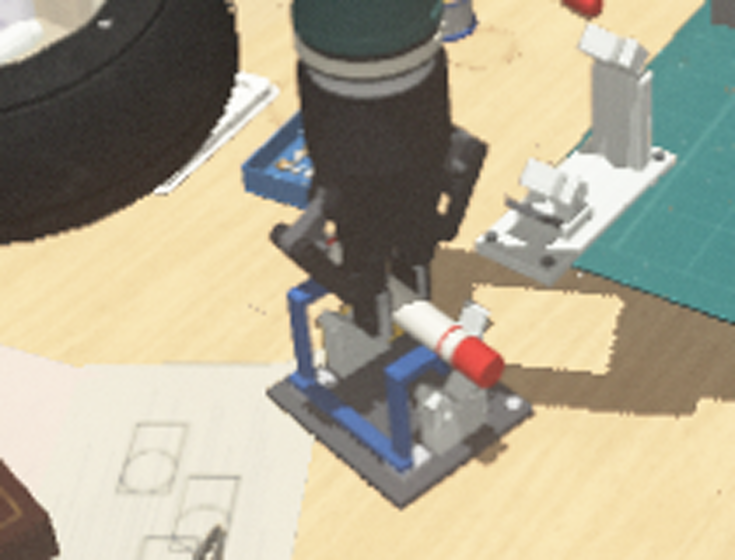

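The cartridge is between the keeper noses (350,285)/(430,360) px and the walls, parallel to the cradle. Pressing down.

```bash
python3 -m handwheel '3 -0.8 0.5 0 0 0 10; 3 0 0 0 0 0 10; 3 0 0 0 0 0 10; 3 0 0 0 0 0 10; 3 0 0 0 0 0 10; 0 0 0 0 0 0 10; 0 0 0 0 0 0 10; 0 0 0 0 0 0 10' 100
python3 - <<'E'
from plan import *
print(r.get_obs()["ft_force"],r.get_obs()["ft_torque"])
plan([.457,.245,.030],frame([0,0,-1],[-.208,-.978,0]),10)
E
```

```text
time_s: 27.5
eef_pos: [0.4584, 0.2438, 0.0486]
tcp_rot: [0.55, 0.444, -0.549, 0.446]
ft_force: [-0.7, -2.4, 3.6]
grip_width: 0.0176
[-0.72567317 -2.3884289   3.56557282] [-0.33766184  0.15570172  0.05656163]
1 rows; dist [ -1.4   1.2 -18.6] rot [-0.   0.  -0.2]
18.6 -1.7 -0.9 -0.0 0.0 -0.2 10
```

```bash
python3 -m handwheel '3 -1 -0.6 0 0 0 10; 4 0 0 0 0 0 10; 4 0 0 0 0 0 10; 4 0 0 0 0 0 10; 4 0 0 0 0 0 10; 0 0 0 0 0 0 10; 0 0 0 0 0 0 10; 0 0 0 0 0 0 10' 100
python3 - <<'E'
from plan import *
from h import *
print(r.get_obs()["ft_force"],r.get_obs()["ft_torque"])
plan([.457,.245,.030],frame([0,0,-1],[-.208,-.978,0]),10)
f,W=cloud("scene"); cv2.imwrite("pics/d2.png",cv2.resize(f["color"][190:350,80:290,::-1],None,fx=3.5,fy=3.5,interpolation=cv2.INTER_CUBIC))
E
```

```text
time_s: 28.5
eef_pos: [0.4569, 0.2449, 0.0334]
tcp_rot: [0.55, 0.444, -0.549, 0.446]
ft_force: [-1.2, -2.7, 3.6]
grip_width: 0.0171
[-1.18742915 -2.65481474  3.62877839] [-0.41123159  0.24648068  0.07703371]
1 rows; dist [ 0.1  0.1 -3.4] rot [ 0.   0.1 -0.1]
3.4 0.1 -0.1 0.0 0.1 -0.1 10
```

View pics/d2.png

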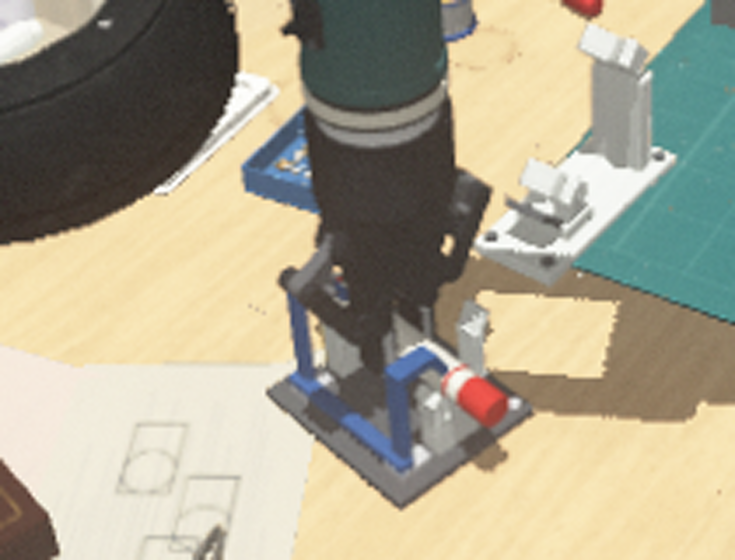

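```bash
python3 -m handwheel '3 0 0 0 0 0 10; 3 0 0 0 0 0 10; 3 0 0 0 0 0 10; 2 0 0 0 0 0 10; 2 0 0 0 0 0 10; 0 0 0 0 0 0 10; 0 0 0 0 0 0 10; 0 0 0 0 0 0 10' 100
python3 - <<'E'
from plan import *
from h import *
print(r.get_obs()["ft_force"],r.get_obs()["ft_torque"])
plan([.457,.245,.030],frame([0,0,-1],[-.208,-.978,0]),10)
f,W=cloud("scene"); cv2.imwrite("pics/d3.png",cv2.resize(f["color"][240:340,130:260,::-1],None,fx=5.5,fy=5.5,interpolation=cv2.INTER_CUBIC))
E
```

```text
time_s: 29.55
eef_pos: [0.4569, 0.2449, 0.0334]
tcp_rot: [-0.549, -0.444, 0.55, -0.446]
ft_force: [-0.9, -3.2, 5.6]
grip_width: 0.0174
[-0.88155667 -3.18001079  5.59462867] [-0.33330908  0.28203143  0.06036622]
1 rows; dist [ 0.1  0.1 -3.4] rot [ 0.   0.1 -0.1]
3.4 0.0 -0.1 0.0 0.1 -0.1 10
```

View pics/d3.png

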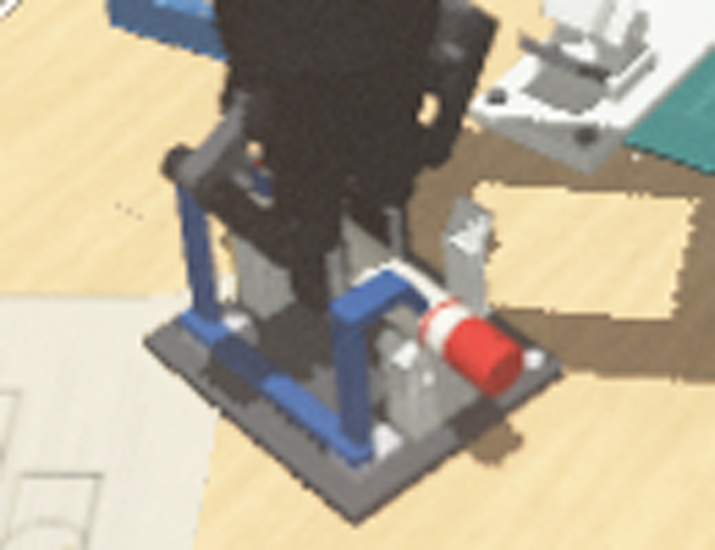

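```bash
cat > cap.py <<'E'
from plan import *
from h import *
p,Q=now(); c,s=np.cos(np.radians(-12)),np.sin(np.radians(-12))
def loc(W):
    X=W[...,0]-.457;Y=W[...,1]-.245; return np.stack([c*X+s*Y,-s*X+c*Y,W[...,2]],-1)*1000
def cap(cams=("scene","top")):
  for cam in cams:
    f,W=cloud(cam); L=loc(W); C=f["color"].astype(int); hsv=cv2.cvtColor(f["color"],cv2.COLOR_RGB2HSV).astype(int)
    red=(C[...,0]>1.7*C[...,1])&(L[...,0]<-40)&(L[...,0]>-110)&(abs(L[...,1])<30)&(L[...,2]>20)&(L[...,2]<120)
    q=L[red]
    if len(q)>5:
        print(cam,"cap",len(q),"x",np.percentile(q[:,0],[1,99]).round(1),"y",np.percentile(q[:,1],[2,98]).round(1),"z",np.percentile(q[:,2],[2,98]).round(1), "ztop far",np.percentile(q[q[:,0]>-74][:,2],97).round(1))
    for a in((-58,-50),(-34,-18),(18,34),(50,62),(62,82)):
        k=L[(L[...,0]>a[0])&(L[...,0]<a[1])&(abs(L[...,1])<11)&(L[...,2]>30)&(L[...,2]<75)]
        if len(k)>3: print(cam,a,len(k),"y",np.percentile(k[:,1],[3,97]).round(1),"ztop",np.percentile(k[:,2],[50,95,99]).round(1))
    blue=(hsv[...,0]>100)&(hsv[...,0]<125)&(hsv[...,1]>120)&(abs(L[...,0])<60)&(L[...,1]>-5)&(L[...,1]<60)
    k=L[blue]; b=k[k[:,2]<26]; h=k[k[:,2]>70]
    if len(b)>5: print(cam,"bar y",np.percentile(b[:,1],[5,50,95]).round(1))
    if len(h)>5: print(cam,"keeper hi y",np.percentile(h[:,1],[3,97]).round(1))
if __name__=="__main__": cap()
E
python3 cap.py
```

```text
scene cap 133 x [-80.5 -59.5] y [-6.6 10.6] z [46.7 62.9] ztop far 63.0
scene (-58, -50) 45 y [-4.9 10.6] ztop [58.5 61.7 62.9]
scene (-34, -18) 25 y [-6.2  9.7] ztop [61.3 62.8 63.2]
scene (50, 62) 4 y [-5.1 -0.6] ztop [62.4 63.9 64.1]
scene bar y [37.7 39.8 42. ]
scene keeper hi y [13.6 36.9]
top (-34, -18) 5 y [-8.7 -5.7] ztop [51.6 54.2 54.4]
top (18, 34) 22 y [-8.3  1.3] ztop [55.8 61.9 63. ]
top (50, 62) 37 y [-7.9  8.7] ztop [59.  62.5 63.2]
top (62, 82) 34 y [-5.5  6.2] ztop [55.4 61.5 62.8]
```

The cartridge top is at 63 mm, 3 mm above seated, and the force leans towards −y. So it is resting on the +y saddle flank, and I'll ease it towards the wall while pressing.

```bash
python3 -m handwheel '2 0 1.5 0 0 0 10; 3 0 1.5 0 0 0 10; 4 0 1 0 0 0 10; 4 0 0 0 0 0 10; 4 0 0 0 0 0 10; 4 0 0 0 0 0 10; 0 0 0 0 0 0 10; 0 0 0 0 0 0 10' 100
python3 - <<'E'
from plan import *
p,Q=now(); o=r.get_obs(); print(Q.inv().apply(o["ft_force"]),Q.inv().apply(o["ft_torque"]))
plan([.457,.245,.030],frame([0,0,-1],[-.208,-.978,0]),10)
E
python3 cap.py
```

```text
time_s: 30.7
eef_pos: [0.4572, 0.2439, 0.0325]
tcp_rot: [0.552, 0.445, -0.547, 0.445]
ft_force: [0.2, -1.8, 2.6]
grip_width: 0.0176
[-2.62981403  0.54987269  1.71210216] [-0.06942601 -0.21677378 -0.03948535]
1 rows; dist [-0.2  1.1 -2.5] rot [ 0.  -0.3 -0.2]
2.5 -0.4 -1.0 0.0 -0.3 -0.2 10
scene cap 132 x [-80.2 -50.9] y [-7.5  9.3] z [45.4 61.7] ztop far 61.7
scene (-58, -50) 38 y [-7.   9.6] ztop [56.9 61.6 62.1]
scene (-34, -18) 26 y [-7.3  8.8] ztop [59.6 61.8 62.8]
scene (50, 62) 7 y [-5.1 -1.8] ztop [61.6 62.7 62.8]
scene bar y [35.8 38.4 40.7]
scene keeper hi y [14.3 36.8]
top (18, 34) 18 y [-8.5 -0.8] ztop [55.7 60.6 61. ]
top (50, 62) 37 y [-8.3  8.8] ztop [58.8 61.5 61.7]
top (62, 82) 35 y [-7.   5.4] ztop [54.5 59.2 60.5]
top keeper hi y [-4.1 35.4]
```

```bash
python3 -m handwheel '2 0 2 0 0 0 10; 2 0 2 0 0 0 10; 3 0 2 0 0 0 10; 4 0 0 0 0 0 10; 4 0 0 0 0 0 10; 5 0 0 0 0 0 10; 5 0 0 0 0 0 10; 0 0 0 0 0 0 10' 100
python3 - <<'E'
from plan import *
p,Q=now(); o=r.get_obs(); print(Q.inv().apply(o["ft_force"]),Q.inv().apply(o["ft_torque"]))
plan([.457,.245,.030],frame([0,0,-1],[-.208,-.978,0]),10)
E
python3 cap.py
```

```text
time_s: 31.8
eef_pos: [0.4572, 0.2438, 0.0326]
tcp_rot: [0.555, 0.447, -0.545, 0.443]
ft_force: [-0.2, -0.2, -0.7]
grip_width: 0.0173
[ 0.66789533 -0.1233491   0.23159541] [0.02981048 0.02703999 0.03136998]
1 rows; dist [-0.2  1.2 -2.6] rot [-0.  -0.9 -0.2]
2.6 -0.5 -1.1 -0.0 -0.9 -0.2 10
scene cap 132 x [-80.4 -58.7] y [-7.6  9. ] z [44.9 61.7] ztop far 61.1
scene (-58, -50) 40 y [-6.9  9. ] ztop [57.7 61.2 62.1]
scene (-34, -18) 25 y [-7.6  9.2] ztop [59.5 62.2 62.4]
scene (18, 34) 5 y [ 6.4 10.7] ztop [33.1 62.7 68.2]
scene (50, 62) 6 y [-8.7 -4.2] ztop [61.1 61.6 61.7]
scene bar y [37.3 38.9 41.1]
scene keeper hi y [14.4 37.1]
top (18, 34) 14 y [-9.  -2.4] ztop [54.7 57.  57.3]
top (50, 62) 37 y [-9.3  8.6] ztop [58.3 61.7 63.4]
top (62, 82) 38 y [-6.7  7.3] ztop [54.7 59.6 61.6]
top keeper hi y [24.5 35.2]
```

```bash
python3 -m handwheel '3 0 0 0 0 0 10; 4 0 0 0 0 0 10; 5 0 0 0 0 0 10; 6 0 0 0 0 0 10; 7 0 0 0 0 0 10; 8 0 0 0 0 0 10; 8 0 0 0 0 0 10; 8 0 0 0 0 0 10' 100
python3 - <<'E'
from plan import *
from h import *
p,Q=now(); o=r.get_obs(); print(Q.inv().apply(o["ft_force"]),Q.inv().apply(o["ft_torque"]))
plan([.457,.245,.030],frame([0,0,-1],[-.208,-.978,0]),10)
f,W=cloud("wrist"); cv2.imwrite("pics/d4w.png",f["color"][:,:,::-1])
f,W=cloud("scene"); cv2.imwrite("pics/d4.png",cv2.resize(f["color"][240:340,130:260,::-1],None,fx=5.5,fy=5.5,interpolation=cv2.INTER_CUBIC))
E
```

```text
time_s: 32.9
eef_pos: [0.4577, 0.244, 0.0318]
tcp_rot: [0.553, 0.447, -0.545, 0.444]
ft_force: [-19.9, -10.4, 46.4]
grip_width: 0.0175
[-46.60798278 -17.23585525  13.76530811] [ 0.07294718 -2.03284174 -2.80025179]
1 rows; dist [-0.7  1.  -1.8] rot [ 0.1 -0.6 -0.1]
1.9 -0.9 -0.8 0.1 -0.6 -0.1 10
```

View pics/d4.png

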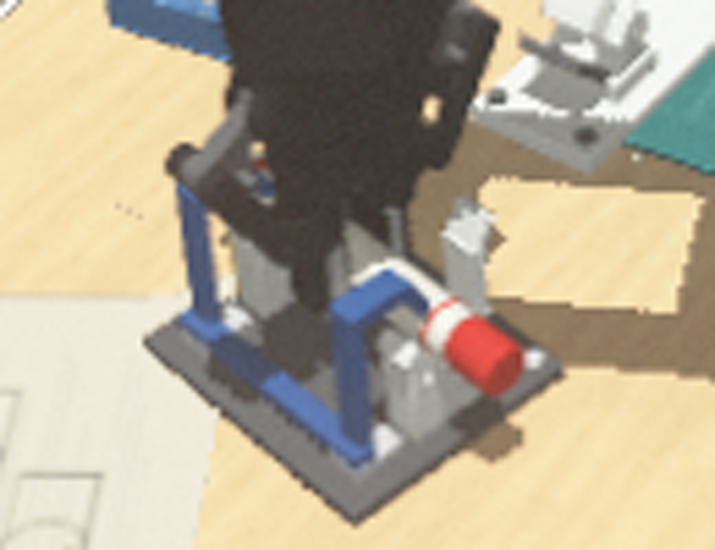

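View pics/d4w.png

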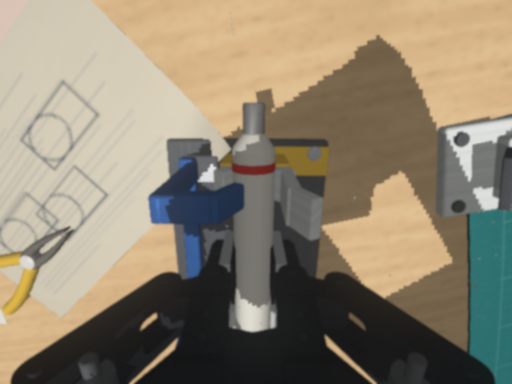

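The force reaches 46 N with no further travel. In the wrist picture the blue keeper nose at (240,195) px now overlaps the cartridge edge, so it is bottomed and hooked. Relaxing, releasing and backing up.

```bash
python3 -m handwheel '0 0 0 0 0 0 10; 0 0 0 0 0 0 10; 0 0 0 0 0 0 22; 0 0 0 0 0 0 30; 0 0 0 0 0 0 40; 0 0 0 0 0 0 40; -10 0 0 0 0 0 40; -20 0 0 0 0 0 40'
python3 - <<'E'
from plan import *
print(r.get_obs()["ft_force"],now()[0],r.get_obs()["grip_width"])
E
```

```text
time_s: 34.0
eef_pos: [0.4551, 0.2435, 0.0581]
tcp_rot: [0.55, 0.449, -0.548, 0.442]
ft_force: [1.2, -0.1, 0.3]
grip_width: 0.0396
[ 1.22735505 -0.08769783  0.30454299] [0.45514514 0.24350757 0.05807837] 0.03962701983111897
```

```bash
python3 -m handwheel '-20 0 0 0 0 0 40; -25 0 0 0 0 0 40; -25 0 0 0 0 0 40; -25 0 0 0 0 0 40; -25 0 0 0 0 0 40; 0 -30 0 0 0 0 40; 0 -30 0 0 0 0 40; 0 0 0 0 0 0 40'
python3 - <<'E'
from h import *
from cap import cap
cap(("scene","top","wrist"))
f,W=cloud("scene"); cv2.imwrite("pics/e1.png",cv2.resize(f["color"][240:340,130:260,::-1],None,fx=5.5,fy=5.5,interpolation=cv2.INTER_CUBIC))
f,W=cloud("wrist"); cv2.imwrite("pics/e1w.png",f["color"][:,:,::-1])
for t in("red_cartridge","red_cartridge_mid","cradle_seat"):
    for c in("scene","wrist"): print(t,c,[(np.round(d["at"],4).tolist(),round(d["confidence"],2)) for d in r.tip_of(t,c)])
E
```

```text
time_s: 35.0
eef_pos: [0.3981, 0.2559, 0.1919]
tcp_rot: [0.556, 0.447, -0.543, 0.443]
ft_force: [0.9, 0.3, -0.4]
grip_width: 0.0402
scene cap 134 x [-79.4 -58.6] y [-8.2  9.3] z [44.9 62.2] ztop far 62.3
scene (-58, -50) 40 y [-7.5  9.7] ztop [57.9 61.4 62.9]
scene (-34, -18) 26 y [-7.9  9.4] ztop [60.3 61.6 61.6]
scene (18, 34) 75 y [-6.3  8.8] ztop [57.6 61.8 64.1]
scene (50, 62) 18 y [-8.4  7.6] ztop [59.2 61.2 62.4]
scene (62, 82) 16 y [-5.4  1.9] ztop [55.6 56.6 56.8]
scene bar y [35.9 39.  41.1]
scene keeper hi y [20.9 36.4]
top (-58, -50) 11 y [-9.5  6.3] ztop [55.5 60.6 61.6]
top (-34, -18) 51 y [-9.5  7.7] ztop [56.5 60.6 62.1]
top (18, 34) 50 y [-9.3  7.9] ztop [57.7 59.6 61.4]
top (50, 62) 38 y [-9.6  8.5] ztop [57.4 61.  61.5]
top (62, 82) 36 y [-7.5  4.9] ztop [53.9 58.5 59.7]
top bar y [35.4 39.7 43.9]
top keeper hi y [11. 35.]
wrist cap 316 x [-78. -48.] y [-8.6  8.6] z [54.6 61. ] ztop far 60.8
wrist (-58, -50) 129 y [-9.6  8.5] ztop [58.7 60.4 61.2]
wrist (-34, -18) 299 y [-10.3   8.2] ztop [58.7 60.5 61.1]
wrist (18, 34) 352 y [-9.8  9. ] ztop [58.8 60.8 61.2]
wrist (50, 62) 284 y [-10.5   8.6] ztop [58.5 60.9 61.2]
wrist (62, 82) 241 y [-6.6  4.7] ztop [54.5 58.  59. ]
wrist bar y [34.9 39.  42.9]
wrist keeper hi y [ 8.8 37.3]
red_cartridge scene [([0.5324, 0.2234, 0.0491], 0.61)]
red_cartridge wrist [([0.5365, 0.23, 0.0462], 0.66), ([0.4586, 0.2419, 0.0507], 0.32)]
red_cartridge_mid scene [([0.4616, 0.245, 0.0497], 0.55)]
red_cartridge_mid wrist [([0.4564, 0.242, 0.0536], 0.79)]
cradle_seat scene [([0.4554, 0.2461, 0.0514], 0.87)]
cradle_seat wrist [([0.4576, 0.2444, 0.0509], 0.93)]
```

View pics/e1.png

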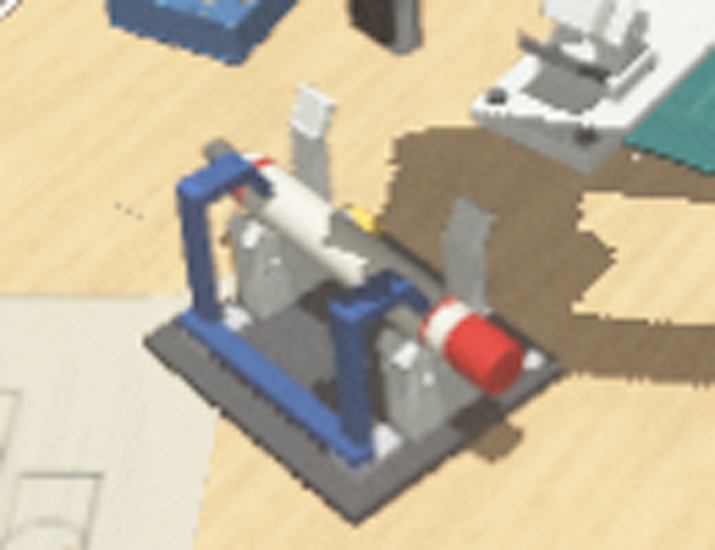

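View pics/e1w.png

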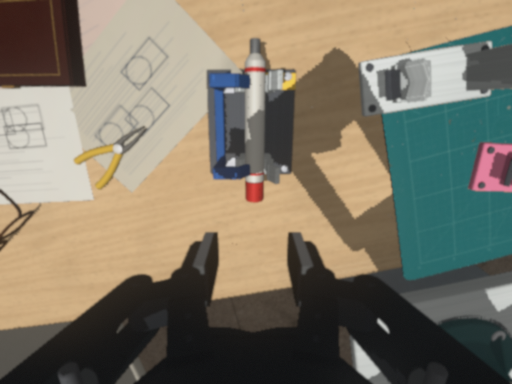

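```bash
python3 - <<'E'
from h import *
f,W=cloud("scene"); cv2.imwrite("pics/fin.png",f["color"][:,:,::-1])
for t in("black_cartridge","screwdriver","solder_reel","parts_tray"):
    print(t,[np.round(d["at"],3).tolist() for d in r.search_frame(t,"scene")][:1])
W0=np.load("scene.npz")["W"];d=np.linalg.norm(W-W0,axis=-1)
for n,b in dict(tray=(225,148,255,200),screw=(165,210,200,255),reel=(178,192,205,218),black=(130,292,150,318)).items(): print(n,np.nanmedian(d[b[0]:b[2],b[1]:b[3]]))
E
```

```text
black_cartridge [[0.483, -0.295, 0.128]]
screwdriver []
solder_reel []
parts_tray [[0.648, 0.105, 0.004]]
tray 0.0024948982190343793
screw 0.5221536692794642
reel 0.5464840353958011
black 0.003761562462155316
```

View pics/fin.png

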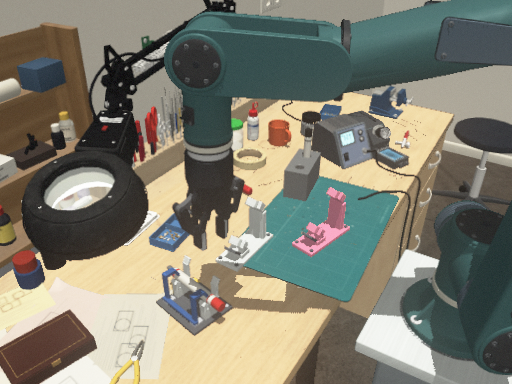

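The red cartridge sits in the cradle at (190,300) px, the black one is still in the stand at (308,150), and the gripper is clear. The arm hides the screwdriver and reel in this view. I never went near them.

```bash
python3 -c "
from rig import r
print(r.get_obs()['time_s'],r.get_obs()['ft_force'],r.get_obs()['qvel'].round(3)); print(r.finish_job())"
```

```text
35.8 [-0.27173976 -0.05643523  0.75301675] [ 0.001 -0.001  0.001 -0.001 -0.     0.001]
the job is handed in; nothing more can be done
None
```

The job is done and handed in at 35.8 s. I drew the red cartridge out by its cap end, laid it nose-down against the V-block stop and let go of it there. I then took it again round its middle and pressed it level into the cradle, nose to the yellow end.

**Last checks:**
- **Seating:** along its whole length the cartridge's top is at 60–61 mm in the close wrist view (60 mm expected) and up to 62 mm in the other two cameras. Its middle is within about 1 mm of the seat across the cradle, and its ends are near −80 and +80 mm.
- **Keeper:** the bar is back at its starting position and the noses overlap the cartridge.
- **Rest of the scene:** the black cartridge is in its pocket, the tray has not moved, and the robot was touching nothing at hand-in.

**What did not go cleanly:**
- **Seating snag:** the cartridge first caught about 3 mm high on a saddle flank, because my estimate of the cradle's middle was 1–2 mm off. I eased it towards the wall and pressed it home. The wrist force reached about 50 N (46 N of it straight up), with the cartridge held between the fingers.
- **Unchecked items:** the arm hid the screwdriver and the solder reel in the last picture, so I could not confirm they had not moved. I never moved near them.

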